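# Sort the race car's parts into the pit trays

### The arm

A 6-joint arm with a two-finger parallel gripper is mounted at the origin on the work surface. World frame = base frame: x ahead of the robot, y to its left, z up, the work surface at z = 0. Lengths are in m, angles in rad, forces in N, time in s.
With the tool pointing down it reaches from about 0.425 to 0.95 m from the base axis. Payload 3.5 kg.
Tool frame: the origin (TCP) lies between the finger pads; the fingertips stand 11 mm ahead of it and the grasp point (between the pads) lies 8 mm behind it (ctrl.tcp_to_tips is the distance from the TCP to the fingertips, in m); z points along the fingers, y is the direction in which the jaws open and shut (so a half turn about z gives the same grasp; the last joint's range is limited). The gripper opens to 85 mm and grips with 20 to 120 N. Pads are 22 mm wide; open, the fingers measure 114 mm over their backs; the gripper's body (76 mm by 85 mm) begins 54 mm behind the grasp point. The pads swing forward as they close: fully open they stand 13 mm farther back than shut.
Start: joints at [1.086, 0.286, 1.577, -0, 1.279, -0.15], TCP at [0.222, 0.638, 0.242] pointing down, gripper open.
Joint ranges: [-2.77, 2.77], [-0.9, 2.22], [0.21, 2.48], [-1.53, 4.67], [0.24, 2.81], [-2.84, 2.84]. Speed limits (rad/s): [2.79, 2.79, 3.14, 3.14, 3.14, 3.14].

### API

Orientations are given as a unit quaternion [x, y, z, w].
In Python, from plant import monitor, vision, workorder, ctrl gives the robot as it stands.
- The arm moves only by the tool jog_arm, never from a script. Its argument "series" is a list of rows, each a list of 4 numbers: the shift along the tool's x, y, z in m, then the turn about the tool's z in rad. In form: [[tx, ty, tz, spin], ...]. A call has exactly 8 rows; each row shifts and turns the pose as measured when the row begins, along the tool's axes as they then stand; what a row does not reach is not made up. A row lasts 1/12 s, in which the tool goes at most 41.7 mm and 7.16 degrees, less where a joint would pass 70% of its speed; a pose out of reach is approached as far as the arm can. A call is refused whole if a number of a shift passes 0.0417 or a number of a turn 0.125, either way. A call with a gripper value outside its range is refused whole. "grip" is the finger opening in m, from 0 to 0.0854, set as the call begins (left out, the last holds). The fingers move at their own pace and stop on an object; "grip_force" is the grip in N (left out, the last holds). Time passes only in rows, so rows that do not move let the fingers close, or fill a call up. It gives the time, the measured TCP pose, the force and the opening at its end, in the units of the state.
- monitor.get_state(): the state, without advancing time (a new reading comes with each control period).
- vision.read_camera(name): name is "scene" or "top" or "wrist"; returns the picture (420x560x3 uint8, red, green, blue); there is no depth.
- vision.get_calibration(name): a dict with "vfov" (degrees; the focal length in pixels is half the picture's height over the tangent of half this angle, whatever the lens; pixels are square), "cx", "cy" (the principal point, pixels), "R" (3x3) and "t" (3): a world point X has camera coordinates R X + t. Camera axes: x right, y down, z forward; pixel columns grow to the right and rows downward; lengths in m; the calibration is good to about 2 mm. The wrist camera is an equidistant fisheye: a pixel r from the principal point sees the ray r / f radians off the axis. A picture is of the moment at which its call begins: read the wrist's pose just before it. get_calibration takes no time and is no camera call; for the wrist camera it gives the pose at the moment of the call.
- workorder.sign_off(): hands the job in, once; it reports no verdict.
The state is a dict: "time": time; "qpos": joint angles; "dq": joint speeds; "joint_efforts": joint torques, N m; "eef_pos": TCP position; "tcp_rot": TCP orientation; "contact_force": force on the tool from outside, world axes, zero at the start; "wrist_torque": the same for the moment, N m; "opening": opening from 0.0 (shut) to 1.0 (fully open).
Only numpy, scipy, OpenCV 4.12 (cv2) and the standard library are available. Lean on these libraries where they do the work, as an engineer would, in place of code of your own. Each camera call takes 0.05 s, during which the arm holds its last target.

### The job

Put the loose race-car parts away: one of the two loose wheels flat in each bay of the two-bay tray, the battery pack flat in the oblong tray, and the motor standing in the small square tray with its shaft up. Set each part down inside its tray on the floor, the same side up as it is now, and do not drop it. Leave the glue bottle, the little tin and the hex driver standing or lying where they are.

Things in the scene. Friction and masses are not known exactly. Their poses are not given: they have to be found in the camera images.
- wheel_1: one of two identical loose model-car wheels: black tyre, white five-spoke rim on the upper face, lying flat on the bench; 64 mm in diameter, 28 mm high, about 60 g. Origin at the centre of its underside, z up along its axle. The two are interchangeable. (The wheels fixed on the race car and the spare wheels stacked behind the robot are not part of the job.)
- wheel_2: one of two identical loose model-car wheels: black tyre, white five-spoke rim on the upper face, lying flat on the bench; 64 mm in diameter, 28 mm high, about 60 g. Origin at the centre of its underside, z up along its axle. The two are interchangeable. (The wheels fixed on the race car and the spare wheels stacked behind the robot are not part of the job.)
- battery: loose rigid battery pack, a black block with two plain grey bands round it and two brass sockets on top, lying flat on the bench; 96 mm long (its y axis), 47 mm wide (its x axis), 25 mm high, about 250 g. Origin at the centre of its underside, z up. It may go in its tray either way round.
- motor: loose electric motor, a plain steel can 36 mm in diameter and 52 mm high with a black foot, standing on end on the bench; a thin shaft (5 mm diameter) stands another 14 mm up from its top. About 170 g. Origin at the centre of its underside, z up along the shaft.
- wheel_tray: two-bay aluminium tray, 196 by 100 mm outside, with a 4 mm divider of wall height across its middle: two square bays, each 92 by 92 mm inside, one wheel in each. Fixed to the bench. Floor 3 mm thick, walls 4 mm thick, wall tops 12 mm above the bench. Origin at the centre of its underside, z up; y along its length. The bay centres lie at y = +48 mm and y = -48 mm (x = 0); their floors are 3 mm above the origin.
- battery_tray: oblong aluminium tray with one compartment, 122 mm (its y axis) by 73 mm (its x axis) inside, 130 by 81 mm outside. Fixed to the bench. Floor 3 mm thick, walls 4 mm thick, wall tops 12 mm above the bench. Origin at the centre of its underside, z up; y along its length.
- motor_tray: small square aluminium tray with one compartment, 66 by 66 mm inside, 74 by 74 mm outside. Fixed to the bench. Floor 3 mm thick, walls 4 mm thick, wall tops 12 mm above the bench. Origin at the centre of its underside, z up; x and y along its sides.
- glue: bystander: small white glue bottle with a pointed blue cap, 24 mm in diameter, 58 mm high, standing loose on the bench. Origin at the centre of its underside, z up. Leave it alone.
- tin: bystander: small round steel tin, 30 mm in diameter, 20 mm high, loose on the bench. Origin at the centre of its underside, z up. Leave it alone.
- driver: bystander: loose hex driver lying on the bench, aluminium handle 75 mm long and 18 mm thick with a 60 mm dark blade, 135 mm overall along its x axis, from 67 mm behind the origin (the handle's end) to 68 mm ahead of it (the blade's tip). Origin at the height of the bench. Leave it alone.
Things that resemble listed ones, but are neither listed nor needed, are in the scene too. What is shaped like the battery_tray but green or purple is not meant.

How it is judged:
At the end, for the whole second after the job is handed in: One wheel in each bay of the two-bay tray, the battery in the oblong tray (each within 16.5 mm of centre along each side), the motor shaft up in the square tray (17.5 mm); all on the tray floor (within 4 mm), same side up, tilted under 0.1 rad, at rest and released ((((x of wheel_1 in the frame of wheel_tray between -0.0165 and 0.0165 m and y of wheel_1 in the frame of wheel_tray between 0.0315 and 0.0645 m and z of wheel_1 in the frame of wheel_tray between 0 and 0.007 m and angle between wheel_1's own z axis and vertical below 0.1 rad) and (x of wheel_2 in the frame of wheel_tray between -0.0165 and 0.0165 m and y of wheel_2 in the frame of wheel_tray between -0.0645 and -0.0315 m and z of wheel_2 in the frame of wheel_tray between 0 and 0.007 m and angle between wheel_2's own z axis and vertical below 0.1 rad)) or ((x of wheel_2 in the frame of wheel_tray between -0.0165 and 0.0165 m and y of wheel_2 in the frame of wheel_tray between 0.0315 and 0.0645 m and z of wheel_2 in the frame of wheel_tray between 0 and 0.007 m and angle between wheel_2's own z axis and vertical below 0.1 rad) and (x of wheel_1 in the frame of wheel_tray between -0.0165 and 0.0165 m and y of wheel_1 in the frame of wheel_tray between -0.0645 and -0.0315 m and z of wheel_1 in the frame of wheel_tray between 0 and 0.007 m and angle between wheel_1's own z axis and vertical below 0.1 rad))) and x of battery in the frame of battery_tray between -0.0165 and 0.0165 m and y of battery in the frame of battery_tray between -0.0165 and 0.0165 m and z of battery in the frame of battery_tray between 0 and 0.007 m and angle between each of battery, motor's own z axis and vertical below 0.1 rad and x of motor in the frame of motor_tray between -0.0175 and 0.0175 m and y of motor in the frame of motor_tray between -0.0175 and 0.0175 m and z of motor in the frame of motor_tray between 0 and 0.007 m and linear speed of each of wheel_1, wheel_2, battery, motor below 0.02 m/s and angular speed of each of wheel_1, wheel_2, battery, motor below 0.2 rad/s and contact force between the fingers and wheel_1 below 0.05 N and contact force between the fingers and wheel_2 below 0.05 N and contact force between the fingers and battery below 0.05 N and contact force between the fingers and motor below 0.05 N); the robot touches nothing.
It fails at once if a part is dropped (falls out of the fingers faster than 0.7 m/s, as from more than 25 mm) ((linear speed of wheel_1 above 0.7 m/s and contact force between the fingers and wheel_1 below 0.01 N) or (linear speed of wheel_2 above 0.7 m/s and contact force between the fingers and wheel_2 below 0.01 N) or (linear speed of battery above 0.7 m/s and contact force between the fingers and battery below 0.01 N) or (linear speed of motor above 0.7 m/s and contact force between the fingers and motor below 0.01 N)).
It fails at once if the glue bottle is pushed more than 25 mm from its place (distance of glue from where it was at the start of the episode above 0.025 m).
It fails at once if the tin is pushed more than 25 mm from its place (distance of tin from where it was at the start of the episode above 0.025 m).
It fails at once if the hex driver is pushed more than 25 mm from its place (distance of driver from where it was at the start of the episode above 0.025 m).
It fails at once if the glue bottle is knocked over (angle between glue's own z axis and vertical above 0.6 rad).
It also fails if it takes over 91 s, if anything falls off the work surface, if the arm or the gripper's body presses on something with over 40 N, if the wrist force passes 120 N, or if a joint passes its speed limit or range.

## Working session

There is one attempt and no reset: what is moved stays moved. The work goes in short steps, Python scripts to look and compute and a tool call to move; the robot and the scene stay as the last step left them, time stands still between calls to the robot, and variables do not carry over. Pictures are saved under pics/ and viewed, and the job is handed in when it is done.

Besides the shell and the picture viewer there is one more tool, called by a JSON object that holds its "api" and its "payload", one argument or row to a line. jog_arm: Moves the arm, as the interface text tells. Its arguments: {"type":"object","properties":{"series":{"type":"array","items":{"type":"array","items":{"type":"number"}}},"grip":{"type":"number"},"grip_force":{"type":"number"}},"required":["series"]}

```bash
mkdir -p pics; ls; python3 - <<'E'
from plant import monitor, vision, workorder, ctrl
import cv2
s=monitor.get_state(); print(s); print(ctrl.tcp_to_tips)
for n in ["scene","top","wrist"]:
    c=vision.get_calibration(n); print(n,c)
    cv2.imwrite(f"pics/{n}0.png",vision.read_camera(n)[:,:,::-1])
E
```

```text
pics
{'time': 0.0, 'qpos': array([ 1.08599220e+00,  2.87175442e-01,  1.57821919e+00, -3.70963290e-05,
        1.27855126e+00, -1.50006583e-01]), 'dq': array([-1.25175090e-05,  4.13944364e-05,  1.07181988e-04,  7.31597767e-04,
        2.42919668e-04,  3.39139131e-04]), 'joint_efforts': array([ 2.65811541e-03, -4.05975652e+01, -2.92626232e+01,  3.99616511e-05,
        5.74182108e-03,  1.06730377e-05]), 'eef_pos': array([0.22147336, 0.63695569, 0.24091777]), 'tcp_rot': array([ 1.66612645e-01,  9.86021725e-01, -1.12338629e-03, -3.50357246e-04]), 'contact_force': array([ 0.79771597,  0.48802542, -0.21430097]), 'wrist_torque': array([-0.06097652, -0.00086602, -0.07086592]), 'opening': 0.9990958832076139}
0.011
scene {'vfov': 57.214018100732666, 'cx': 278.1674229333348, 'cy': 208.86863085516126, 'R': array([[ 0.58096629,  0.81389074, -0.00774774],
       [ 0.56862672, -0.41266746, -0.71159625],
       [-0.58235884,  0.40900786, -0.70254591]]), 't': array([-0.23961637, -0.24680009,  1.22905917])}
top {'vfov': 53.598399826805554, 'cx': 280.9600238541081, 'cy': 206.68824896915885, 'R': array([[ 0.02992605, -0.99902928, -0.03232526],
       [-0.99503691, -0.02670487, -0.09585614],
       [ 0.09489985,  0.03503343, -0.99487018]]), 't': array([-0.04476979,  0.46849675,  0.89252198])}
wrist {'vfov': 65.70646984690485, 'cx': 282.062270926764, 'cy': 207.67713797593274, 'R': array([[ 0.32875956,  0.94440844, -0.00313752],
       [ 0.89891844, -0.3119018 ,  0.30767338],
       [ 0.28959074, -0.10397094, -0.95148686]]), 't': array([-0.6732403 , -0.04110078,  0.38094755])}
```

View pics/scene0.png

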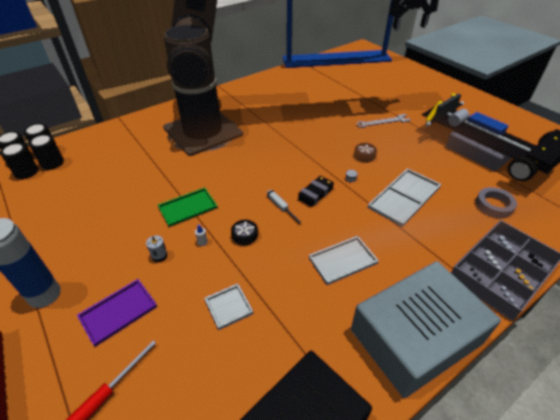

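View pics/top0.png

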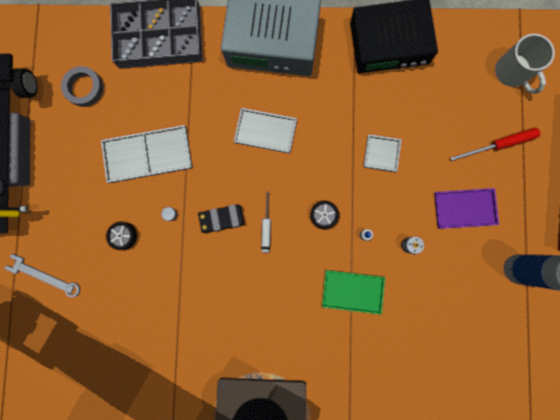

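View pics/wrist0.png

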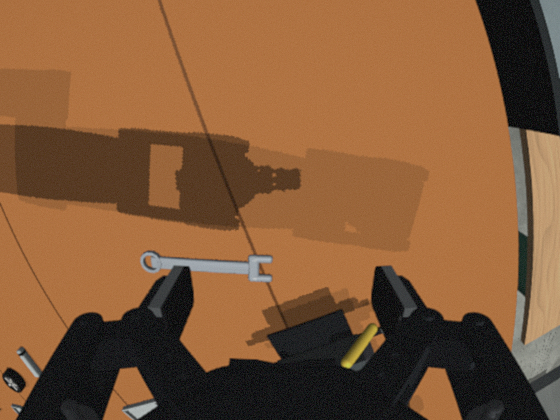

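The top view (420x560) shows these candidates:
- **Wheels:** (121,236) and (324,215). The lookalikes are the car wheel at (25,82), the tape ring at (81,86) and the brown-looking disc at scene (366,152).
- **Battery:** (222,218). The black box at (393,35) is too large.
- **Motor:** (414,245). The lookalikes are the tin at (168,214), the glue at (367,235) and the can at (530,270).
- **Trays:** two-bay at (147,154), oblong at (266,131), square at (383,154). The green (353,291) and purple (466,208) trays are decoys.

I'll check these in a close crop and measure.

```bash
cat > h.py <<'E'
from plant import monitor, vision, workorder, ctrl
import cv2, numpy as np
def ray(c,uv,fish=False):
    f=210/np.tan(np.radians(c['vfov'])/2)
    x,y=(uv[0]-c['cx']),(uv[1]-c['cy'])
    if fish:
        r=np.hypot(x,y); th=r/f; d=np.array([x/r*np.sin(th),y/r*np.sin(th),np.cos(th)])
    else: d=np.array([x/f,y/f,1.])
    R=np.array(c['R']);t=np.array(c['t'])
    return -R.T@t, R.T@d
def onz(c,uv,z,fish=False):
    o,d=ray(c,uv,fish); return o+d*(z-o[2])/d[2]
def proj(c,X,fish=False):
    f=210/np.tan(np.radians(c['vfov'])/2)
    p=np.array(c['R'])@np.array(X)+np.array(c['t'])
    if fish:
        r=np.hypot(p[0],p[1]); th=np.arctan2(r,p[2]); return c['cx']+f*th*p[0]/r, c['cy']+f*th*p[1]/r
    return c['cx']+f*p[0]/p[2], c['cy']+f*p[1]/p[2]
E
python3 - <<'E'
import cv2,numpy as np
t=cv2.imread('pics/top0.png'); s=cv2.imread('pics/scene0.png')
a=cv2.resize(t[100:280,90:450],(800,400),interpolation=cv2.INTER_CUBIC)
b=cv2.resize(s[110:290,130:450],None,fx=2.5,fy=2.5,interpolation=cv2.INTER_CUBIC)
cv2.imwrite('pics/ca.png',a);cv2.imwrite('pics/cb.png',b)
E
```

```text
(no output)
```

View pics/ca.png

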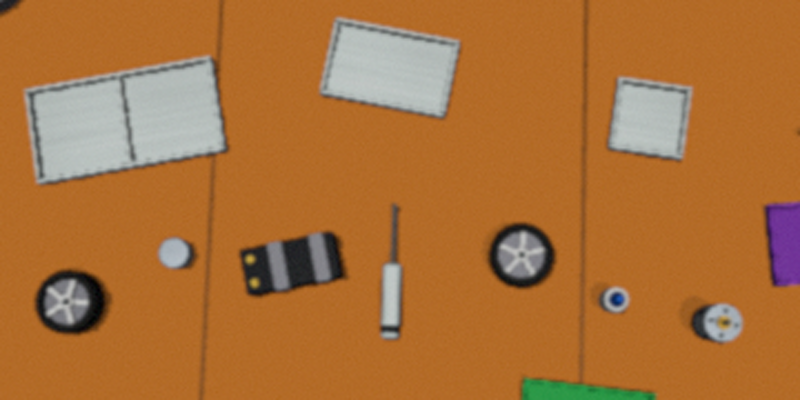

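View pics/cb.png

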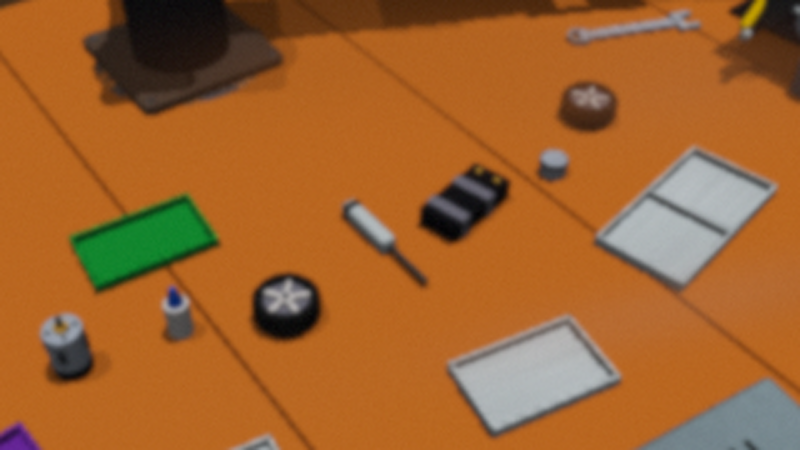

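The crops confirm the choice. The wheels are at top (121,236) and (324,215), both with white five-spoke rims; the brown tint in the scene view is just lighting. The battery with brass sockets is at (222,218) and the motor with its shaft is at (414,245). The silver trays match, and the green and purple ones are left alone.

```bash
cat > meas.py <<'E'
from h import *
c=vision.get_calibration('top'); sc=vision.get_calibration('scene')
t=cv2.imread('pics/top0.png'); hsv=cv2.cvtColor(t,cv2.COLOR_BGR2HSV)
non=((hsv[...,0]>25)|(hsv[...,1]<110)|(hsv[...,2]<60)).astype(np.uint8)*255
cv2.imwrite('pics/mask.png',non)
def comp(u,v,m=non):
    n,l=cv2.connectedComponents(m); 
    cs,_=cv2.findContours((l==l[v,u]).astype(np.uint8),cv2.RETR_EXTERNAL,cv2.CHAIN_APPROX_NONE)
    return max(cs,key=cv2.contourArea)
for nm,u,v,z in [('wheel_tray',128,155,.012),('battery_tray',266,131,.012),('motor_tray',383,154,.012),('battery',222,218,.025)]:
    k=comp(u,v); 
    P=np.array([onz(c,p[0],z)[:2] for p in k],np.float32)
    (ce,sz,an)=cv2.minAreaRect(P*1000); bx=cv2.boxPoints((ce,sz,an))
    e=[bx[1]-bx[0],bx[2]-bx[1]]; L=max(e,key=np.linalg.norm)
    print(nm,np.round(ce,1),np.round(sz,1),'long axis deg',round(np.degrees(np.arctan2(L[1],L[0]))%180,1))
for nm,u,v,z in [('wheelL',121,236,.028),('wheelR',324,215,.028),('tin',168,214,.02),('glue',367,235,.03),('motor',414,245,.052)]:
    k=comp(u,v);P=np.array([onz(c,p[0],z)[:2] for p in k],np.float32)
    ce,r=cv2.minEnclosingCircle(P*1000); el=cv2.fitEllipse(P*1000)
    print(nm,np.round(ce,1),round(r,1),np.round(el[0],1),np.round(el[1],1))
k=comp(266,230);print('driver',[np.round(onz(c,p,.009)[:2]*1000) for p in (k[:,0][k[:,0,1].argmin()],k[:,0][k[:,0,1].argmax()])])
E
python3 meas.py
```

```text
wheel_tray [583.9 280.1] [103.  199.2] long axis deg 101.6
battery_tray [644.5  10.5] [132.3  83.8] long axis deg 80.4
motor_tray [ 597.7 -253.3] [76.6 76.6] long axis deg 172.8
battery [440.4  99.1] [49.  94.5] long axis deg 103.5
wheelL [396.  316.9] 33.5 [395.9 316.8] [58.7 66.1]
wheelR [ 454.4 -126.2] 30.4 [ 454.2 -126.3] [58.4 58.8]
tin [447.  217.7] 17.5 [447.8 218. ] [29.7 33.8]
glue [ 413.9 -216.8] 13.6 [ 413.7 -217. ] [24.2 26.4]
motor [506.8  -1.5] 745.8 [465.  -11.1] [ 956.7 1422.4]
driver [array([501.,   1.]), array([369.,   6.])]
```

View pics/mask.png

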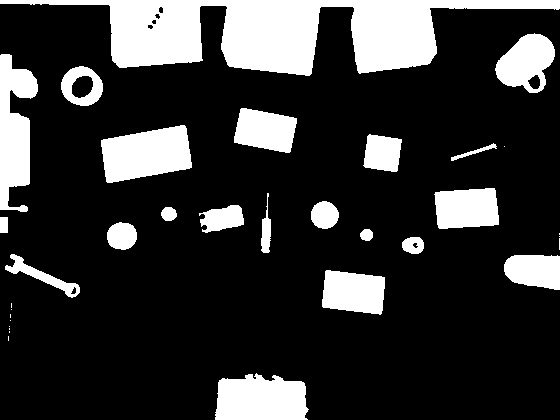

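```bash
python3 - <<'E'
from h import *
c=vision.get_calibration('top'); s=vision.get_calibration('scene')
t=cv2.imread('pics/top0.png'); sc=cv2.imread('pics/scene0.png')
print('cam',-np.array(c['R']).T@c['t'])
def bright(im,u,v,w=14,thr=95):
    hsv=cv2.cvtColor(im,cv2.COLOR_BGR2HSV)
    m=np.zeros(im.shape[:2],np.uint8); m[v-w:v+w,u-w:u+w]=((hsv[...,1]<90)&(hsv[...,2]>thr)).astype(np.uint8)[v-w:v+w,u-w:u+w]*255
    m=cv2.morphologyEx(m,cv2.MORPH_CLOSE,np.ones((7,7)))
    cs,_=cv2.findContours(m,cv2.RETR_EXTERNAL,cv2.CHAIN_APPROX_NONE);k=max(cs,key=cv2.contourArea)
    return cv2.fitEllipse(k)
for n,u,v,z in [('wL',121,236,.027),('wR',324,215,.027),('motor',414,245,.052)]:
    e=bright(t,u,v); print(n,np.round(e[0],1),np.round(e[1],1),np.round(onz(c,e[0],z)*1000,1), 'scene pred',np.round(proj(s,onz(c,e[0],z)),1))
x=cv2.resize(t[215:275,380:450],None,fx=8,fy=8,interpolation=cv2.INTER_NEAREST)
y=cv2.resize(sc[225:270,130:190],None,fx=8,fy=8,interpolation=cv2.INTER_NEAREST)
o=np.zeros((480,1050,3),np.uint8);o[:,:560]=x;o[:360,570:]=y
cv2.imwrite('pics/mot.png',cv2.resize(o,(800,366)))
E
```

```text
cam [ 0.38281113 -0.06348329  0.9314046 ]
wL [119.5 235.4] [18.7 19.1] [396.2 321.8  27. ] scene pred [365.6 148.7]
wR [324.1 214.2] [19.7 20.1] [ 455.1 -126.    27. ] scene pred [244.6 228.2]
motor [414.9 244.8] [16.5 17. ] [ 394.3 -314.3   52. ] scene pred [155.1 241.2]
```

View pics/mot.png

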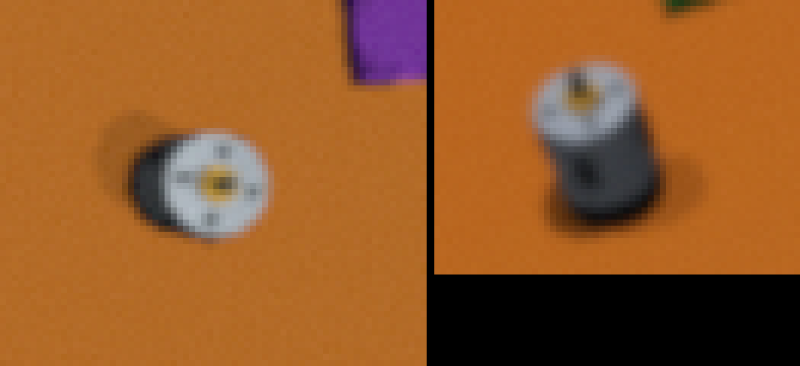

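```bash
cat > go.py <<'E'
import sys; from h import *
from scipy.spatial.transform import Rotation as Ro
x,y,z,j=map(float,sys.argv[1:5])
s=monitor.get_state(); R=Ro.from_quat(s['tcp_rot']).as_matrix(); p=s['eef_pos']
jaw=np.degrees(np.arctan2(R[1,1],R[0,1])); d=(jaw-j+90)%180-90   # + = spin about tool z
R2=R@Ro.from_rotvec([0,0,np.radians(d)]).as_matrix()
D=np.array([x,y,z])-p
print('t',round(s['time'],2),'pos',np.round(p,4),'jaw',round(jaw,1),'tilt',np.round(R[2,:],3),'open',round(s['opening'],3),'F',np.round(s['contact_force'],1),'q6',round(s['qpos'][5],2))
print('spin',round(np.radians(d),3),'then tool shift mm',np.round(R2.T@D*1000,1),'(without spin:',np.round(R.T@D*1000,1),')')
E
python3 go.py .396 .320 .12 56.6
```

```text
t 0.15 pos [0.2215 0.6371 0.2412] jaw 70.8 tilt [ 0.    -0.002 -1.   ] open 1.001 F [ 0.5 -0.2 -0.4] q6 -0.15
spin 0.248 then tool shift mm [-320.2 -168.4  121.6] (without spin: [-269.  -241.9  121.6] )
```

{"api": "jog_arm", "payload": {
  "series": [
    [0, 0, 0.03, 0.124],
    [0, 0, 0.03, 0.124],
    [-0.035, -0.018, 0, 0],
    [-0.035, -0.018, 0, 0],
    [-0.035, -0.018, 0, 0],
    [-0.035, -0.018, 0, 0],
    [-0.035, -0.018, 0, 0],
    [-0.035, -0.018, 0, 0]
  ],
  "grip": 0.0854,
  "grip_force": 40
}}

```text
time: 0.82
eef_pos: [0.3331, 0.427, 0.1703]
tcp_rot: [0.287, 0.958, -0.005, -0.003]
contact_force: [1.3, -0.5, 0.7]
opening: 1.003
```

```bash
python3 go.py .396 .320 .12 56.6
```

```text
t 0.82 pos [0.3331 0.427  0.1703] jaw 56.6 tilt [ 0.004 -0.011 -1.   ] open 1.003 F [ 1.3 -0.5  0.7] q6 -0.27
spin 0.001 then tool shift mm [-111.6  -54.1   50.5] (without spin: [-111.6  -54.2   50.5] )
```

{"api": "jog_arm", "payload": {
  "series": [
    [-0.035, -0.017, 0.01, 0],
    [-0.035, -0.017, 0.01, 0],
    [-0.03, -0.015, 0.01, 0],
    [-0.012, -0.005, 0.01, 0],
    [0, 0, 0.005, 0],
    [0, 0, 0, 0],
    [0, 0, 0, 0],
    [0, 0, 0, 0]
  ]
}}

```text
time: 1.48
eef_pos: [0.4001, 0.3096, 0.1237]
tcp_rot: [0.291, 0.957, -0.005, -0.003]
contact_force: [-0.8, -0.4, -0.8]
opening: 1.0
```

```bash
python3 go.py .396 .320 .016 56.6; python3 - <<'E'
from h import *
c=vision.get_calibration('wrist'); cv2.imwrite('pics/w1.png',vision.read_camera('wrist')[:,:,::-1])
print(proj(c,[.396,.320,.028],True))
E
```

```text
t 1.48 pos [0.4001 0.3096 0.1237] jaw 56.2 tilt [ 0.003 -0.011 -1.   ] open 1.0 F [-0.8 -0.4 -0.8] q6 -0.52
spin -0.007 then tool shift mm [  8.7   7.7 107.6] (without spin: [  8.8   7.6 107.6] )
(np.float64(292.60282069885073), np.float64(201.588578329854))
```

View pics/w1.png

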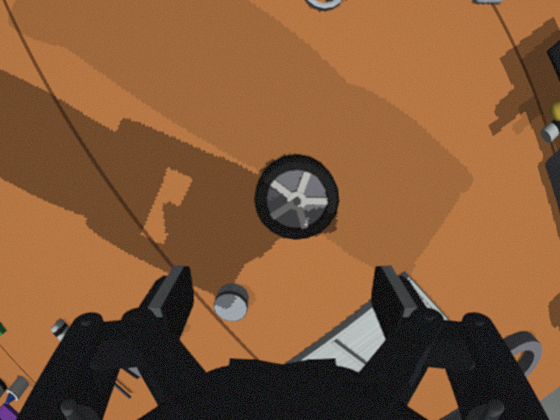

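{"api": "jog_arm", "payload": {
  "series": [
    [0.009, 0.008, 0, 0],
    [0, 0, 0.035, 0],
    [0, 0, 0.035, 0],
    [0, 0, 0.02, 0],
    [0, 0, 0.01, 0],
    [0, 0, 0, 0],
    [0, 0, 0, 0],
    [0, 0, 0, 0]
  ]
}}

```text
time: 2.2
eef_pos: [0.3984, 0.3322, 0.0284]
tcp_rot: [0.284, 0.959, 0.002, 0.003]
contact_force: [0.3, 0.2, 0.5]
opening: 1.004
```

```bash
python3 go.py .396 .320 .016 56.6
```

```text
t 2.2 pos [0.3984 0.3322 0.0284] jaw 57.0 tilt [-0.004  0.004 -1.   ] open 1.004 F [0.3 0.2 0.5] q6 -0.49
spin 0.007 then tool shift mm [ -4.7 -11.6  12.4] (without spin: [ -4.6 -11.6  12.4] )
```

{"api": "jog_arm", "payload": {
  "series": [
    [-0.004, -0.01, 0, 0],
    [0, 0, 0, 0],
    [0, 0, 0, 0],
    [0, 0, 0, 0],
    [0, 0, 0, 0],
    [0, 0, 0, 0],
    [0, 0, 0, 0],
    [0, 0, 0, 0]
  ]
}}

```text
time: 2.87
eef_pos: [0.4003, 0.3225, 0.035]
tcp_rot: [0.284, 0.959, 0.006, 0.007]
contact_force: [-0.4, -0.4, 1.1]
opening: 0.998
```

```bash
python3 go.py .396 .320 .016 56.6; python3 - <<'E'
from h import *
c=vision.get_calibration('wrist'); cv2.imwrite('pics/w2.png',vision.read_camera('wrist')[:,:,::-1])
print(monitor.get_state()['eef_pos'],monitor.get_state()['dq'])
E
```

```text
t 2.87 pos [0.4003 0.3225 0.035 ] jaw 57.0 tilt [-0.01   0.015 -1.   ] open 0.998 F [-0.4 -0.4  1.1] q6 -0.51
spin 0.006 then tool shift mm [ 2.4 -4.8 18.9] (without spin: [ 2.4 -4.8 18.9] )
[0.40027277 0.32256219 0.03499787] [ 0.00159751  0.00103388  0.00112619 -0.00074606  0.00066915 -0.00183813]
```

View pics/w2.png

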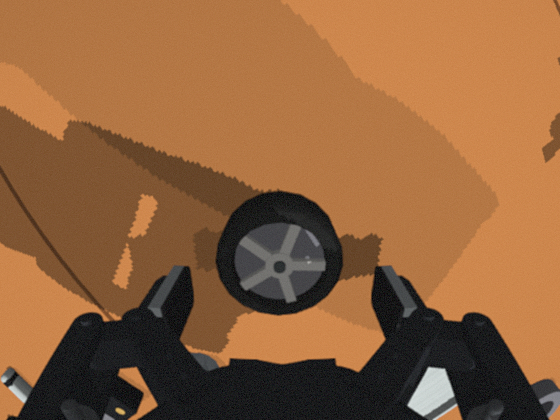

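```bash
python3 - <<'E'
from h import *
c=vision.get_calibration('wrist'); print(np.round(onz(c,(279.5,266),.026,True),4), np.round(proj(c,monitor.get_state()['eef_pos'],True)))
E
```

```text
[0.3978 0.3226 0.026 ] [282. 279.]
```

{"api": "jog_arm", "payload": {
  "series": [
    [0.002, -0.001, 0.006, 0],
    [0, 0, 0.006, 0],
    [0, 0, 0.004, 0],
    [0, 0, 0.002, 0],
    [0, 0, 0.002, 0],
    [0, 0, 0.001, 0],
    [0, 0, 0, 0],
    [0, 0, 0, 0]
  ]
}}

```text
time: 3.58
eef_pos: [0.3971, 0.3226, 0.0101]
tcp_rot: [0.284, 0.959, 0.005, 0.006]
contact_force: [0.6, 0.4, 0.3]
opening: 1.001
```

```bash
python3 go.py .398 .322 .016 56.6
```

```text
t 3.58 pos [0.3971 0.3226 0.0101] jaw 57.0 tilt [-0.008  0.012 -1.   ] open 1.001 F [0.6 0.4 0.3] q6 -0.51
spin 0.007 then tool shift mm [-1.2  0.1 -5.9] (without spin: [-1.2  0.1 -5.9] )
```

{"api": "jog_arm", "payload": {
  "series": [
    [0, 0, -0.004, 0],
    [0, 0, 0, 0],
    [0, 0, 0, 0],
    [0, 0, 0, 0],
    [0, 0, 0, 0],
    [0, 0, 0, 0],
    [0, 0, 0, 0],
    [0, 0, 0, 0]
  ],
  "grip": 0.05,
  "grip_force": 40
}}

```text
time: 4.25
eef_pos: [0.3977, 0.3229, 0.0156]
tcp_rot: [0.284, 0.959, 0.006, 0.007]
contact_force: [-0.6, -1.2, -0.1]
opening: 0.736
```

```bash
python3 go.py .574 .327 .12 56.6;  python3 - <<'E'
from h import *
cv2.imwrite('pics/w3.png',vision.read_camera('wrist')[:,:,::-1])
E
```

```text
t 4.25 pos [0.3977 0.3229 0.0156] jaw 57.0 tilt [-0.01   0.014 -1.   ] open 0.736 F [-0.6 -1.2 -0.1] q6 -0.51
spin 0.007 then tool shift mm [-145.9  101.9 -101.6] (without spin: [-146.6  101.  -101.6] )
```

View pics/w3.png

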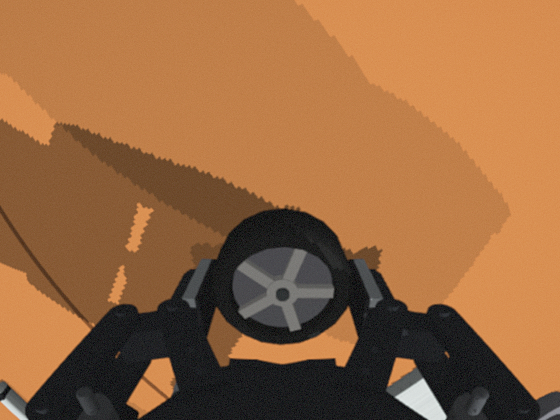

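{"api": "jog_arm", "payload": {
  "series": [
    [0, 0, -0.02, 0],
    [0, 0, -0.035, 0],
    [-0.01, 0.007, -0.02, 0],
    [-0.028, 0.02, 0, 0],
    [-0.028, 0.02, 0, 0],
    [-0.028, 0.02, 0, 0],
    [-0.018, 0.013, 0, 0],
    [-0.01, 0.007, 0, 0]
  ]
}}

```text
time: 4.97
eef_pos: [0.5462, 0.3281, 0.0922]
tcp_rot: [0.282, 0.959, 0.003, 0.004]
contact_force: [-0.3, 0.1, -0.5]
opening: 0.739
```

```bash
python3 go.py .574 .327 .06 56.6
```

```text
t 4.97 pos [0.5462 0.3281 0.0922] jaw 57.2 tilt [-0.006  0.007 -1.   ] open 0.739 F [-0.3  0.1 -0.5] q6 -0.62
spin 0.011 then tool shift mm [-23.7  14.2  32.4] (without spin: [-23.8  13.9  32.4] )
```

{"api": "jog_arm", "payload": {
  "series": [
    [-0.01, 0.006, 0, 0],
    [-0.003, 0.002, 0, 0],
    [0, 0, 0.006, 0],
    [0, 0, 0.012, 0],
    [0, 0, 0.012, 0],
    [0, 0, 0.004, 0],
    [0, 0, 0, 0],
    [0, 0, 0, 0]
  ]
}}

```text
time: 5.63
eef_pos: [0.5606, 0.3268, 0.051]
tcp_rot: [0.283, 0.959, 0.001, 0.001]
contact_force: [-0.8, -0.6, -1.2]
opening: 0.735
```

```bash
python3 go.py .574 .327 .0195 56.6; python3 - <<'E'
from h import *
cv2.imwrite('pics/w4.png',vision.read_camera('wrist')[:,:,::-1]);cv2.imwrite('pics/t4.png',vision.read_camera('top')[:,:,::-1][80:320,60:280].repeat(2,0).repeat(2,1))
E
```

```text
t 5.63 pos [0.5606 0.3268 0.051 ] jaw 57.2 tilt [-0.002  0.002 -1.   ] open 0.735 F [-0.8 -0.6 -1.2] q6 -0.63
spin 0.01 then tool shift mm [-11.    7.5  31.5] (without spin: [-11.1   7.4  31.5] )
```

View pics/w4.png

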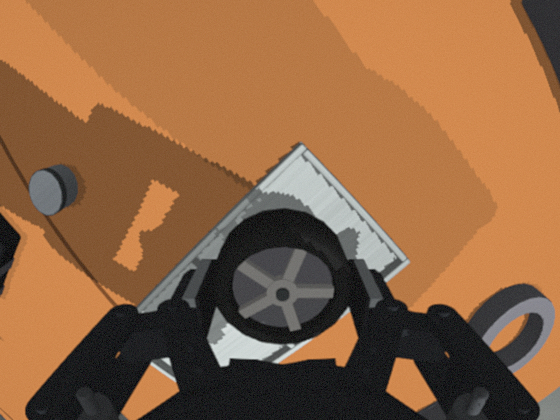

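View pics/t4.png

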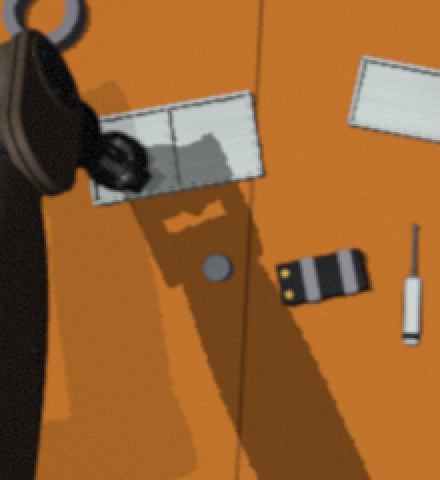

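```bash
python3 - <<'E'
from h import *
c=vision.get_calibration('wrist')
for p in [(303,145),(408,263)]: print(np.round(onz(c,p,.012,True),4))
a=np.radians(101.6); y=np.array([np.cos(a),np.sin(a)]);x=np.array([y[1],-y[0]])
for s in (-1,1): print(np.array([.5839,.2801])+.098*y+s*.05*x)
E
```

```text
[0.5191 0.3671 0.012 ]
[0.616  0.3855 0.012 ]
[0.5152156  0.36604448]
[0.61317313 0.38615227]
```

{"api": "jog_arm", "payload": {
  "series": [
    [-0.008, 0.005, 0, 0],
    [-0.003, 0.002, 0, 0],
    [0, 0, 0.006, 0],
    [0, 0, 0.008, 0],
    [0, 0, 0.005, 0],
    [0, 0, 0.002, 0],
    [0, 0, 0, 0],
    [0, 0, 0, 0]
  ]
}}

```text
time: 6.4
eef_pos: [0.5773, 0.3275, 0.0306]
tcp_rot: [0.283, 0.959, 0.002, 0.003]
contact_force: [-0.2, -0.8, 0.3]
opening: 0.732
```

```bash
python3 go.py .576 .327 .0190 56.6
```

```text
t 6.4 pos [0.5773 0.3275 0.0306] jaw 57.2 tilt [-0.005  0.006 -1.   ] open 0.732 F [-0.2 -0.8  0.3] q6 -0.63
spin 0.01 then tool shift mm [ 0.8 -1.2 11.6] (without spin: [ 0.8 -1.2 11.6] )
```

{"api": "jog_arm", "payload": {
  "series": [
    [0, 0, 0.004, 0],
    [0, 0, 0.003, 0],
    [0, 0, 0.002, 0],
    [0, 0, 0.001, 0],
    [0, 0, 0.001, 0],
    [0, 0, 0, 0],
    [0, 0, 0, 0],
    [0, 0, 0, 0]
  ]
}}

```text
time: 7.07
eef_pos: [0.577, 0.3277, 0.0186]
tcp_rot: [0.283, 0.959, 0.002, 0.003]
contact_force: [-1.4, -0.1, -0.1]
opening: 0.733
```

```bash
python3 go.py .576 .327 .0190 56.6
```

```text
t 7.07 pos [0.577  0.3277 0.0186] jaw 57.2 tilt [-0.005  0.006 -1.   ] open 0.733 F [-1.4 -0.1 -0.1] q6 -0.63
spin 0.01 then tool shift mm [ 0.5 -1.1 -0.5] (without spin: [ 0.5 -1.1 -0.5] )
```

{"api": "jog_arm", "payload": {
  "series": [
    [0, 0, 0, 0],
    [0, 0, 0, 0],
    [0, 0, 0, 0],
    [0, 0, -0.005, 0],
    [0, 0, -0.015, 0],
    [0, 0, -0.03, 0],
    [0, 0, -0.03, 0],
    [0, 0, -0.015, 0]
  ],
  "grip": 0.074
}}

```text
time: 7.73
eef_pos: [0.574, 0.3264, 0.1157]
tcp_rot: [0.283, 0.959, -0.0, -0.0]
contact_force: [0.6, 0.2, 0.5]
opening: 0.87
```

```bash
python3 go.py .4404 .0991 .11 13.5; python3 - <<'E'
from h import *
c=vision.get_calibration('wrist'); print(np.round(proj(c,[.576,.327,.031],True)))
cv2.imwrite('pics/w5.png',vision.read_camera('wrist')[:,:,::-1])
E
```

```text
t 7.73 pos [0.574  0.3264 0.1157] jaw 57.2 tilt [ 0.    -0.001 -1.   ] open 0.87 F [0.6 0.2 0.5] q6 -0.63
spin 0.762 then tool shift mm [-189.8 -182.9    6. ] (without spin: [ -11.1 -263.4    6. ] )
[285. 220.]
```

View pics/w5.png

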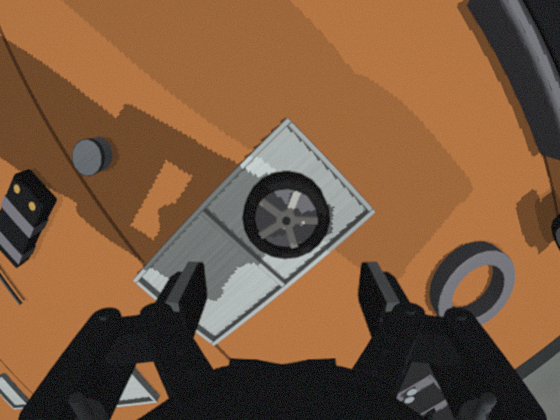

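Wheel 1 sits flat in its bay: the hub is at (286,220), and I predicted (285,220). The battery is next.

{"api": "jog_arm", "payload": {
  "series": [
    [-0.002, -0.03, 0, 0],
    [-0.002, -0.036, 0, 0],
    [-0.002, -0.036, 0, 0],
    [-0.002, -0.036, 0, 0],
    [-0.002, -0.036, 0, 0],
    [-0.001, -0.036, 0, 0],
    [0, -0.024, 0, 0],
    [0, -0.01, 0, 0]
  ],
  "grip": 0.0854
}}

```text
time: 8.45
eef_pos: [0.4521, 0.1121, 0.1244]
tcp_rot: [0.28, 0.96, 0.006, 0.01]
contact_force: [0.3, -0.4, -0.2]
opening: 0.999
```

{"api": "jog_arm", "payload": {
  "series": [
    [0, 0, 0, 0.1],
    [0, 0, 0, 0.12],
    [0, 0, 0, 0.12],
    [0, 0, 0, 0.12],
    [0, 0, 0, 0.12],
    [0, 0, 0, 0.1],
    [0, 0, 0, 0.05],
    [0, 0, 0, 0]
  ]
}}

```text
time: 9.12
eef_pos: [0.4533, 0.1116, 0.1279]
tcp_rot: [0.618, 0.786, 0.013, 0.009]
contact_force: [0.6, -0.7, 0.2]
opening: 1.002
```

```bash
python3 go.py .4404 .0991 .07 13.5; python3 - <<'E'
from h import *
c=vision.get_calibration('wrist'); print(np.round(proj(c,[.4404,.0991,.025],True)))
cv2.imwrite('pics/w6.png',vision.read_camera('wrist')[:,:,::-1])
E
```

```text
t 9.12 pos [0.4533 0.1116 0.1279] jaw 13.6 tilt [ 0.001  0.031 -1.   ] open 1.002 F [ 0.6 -0.7  0.2] q6 -0.22
spin 0.002 then tool shift mm [ -9.2 -17.2  57.4] (without spin: [ -9.1 -17.3  57.4] )
[257. 222.]
```

View pics/w6.png

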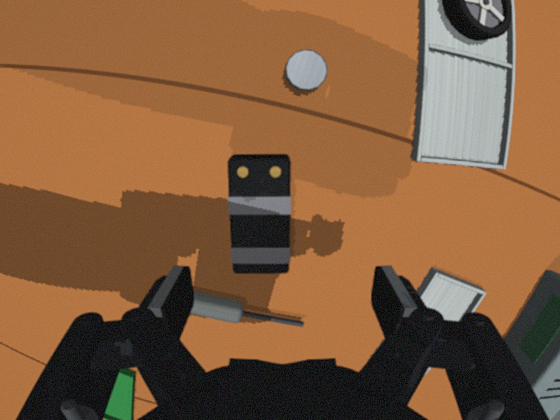

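```bash
python3 - <<'E'
from h import *
c=vision.get_calibration('wrist')
P=[onz(c,p,.025,True)[:2]*1000 for p in [(230,156),(290,156),(290,271),(233,272)]]
print(np.round(P),np.round(np.mean(P,0),1),[round(np.linalg.norm(P[i]-P[(i+1)%4]),1) for i in range(4)])
d=(P[0]+P[1]-P[2]-P[3]);print(np.degrees(np.arctan2(d[1],d[0])), 'cam',-np.array(c['R']).T@c['t'])
E
```

```text
[[410. 144.]
 [453. 154.]
 [476.  63.]
 [430.  51.]] [442.4 103. ] [np.float64(43.9), np.float64(94.4), np.float64(47.1), np.float64(95.5)]
103.21437498136731 cam [0.43142174 0.1865001  0.25994501]
```

{"api": "jog_arm", "payload": {
  "series": [
    [-0.004, -0.007, 0, 0],
    [-0.003, -0.004, 0, 0],
    [0, 0, 0.015, 0],
    [0, 0, 0.025, 0],
    [0, 0, 0.02, 0],
    [0, 0, 0.006, 0],
    [0, 0, 0, 0],
    [0, 0, 0, 0]
  ]
}}

```text
time: 9.83
eef_pos: [0.4467, 0.1011, 0.0625]
tcp_rot: [0.614, 0.789, 0.014, 0.012]
contact_force: [0.8, 0.4, -0.1]
opening: 0.998
```

```bash
python3 go.py .442 .101 .021 13.5
```

```text
t 9.83 pos [0.4467 0.1011 0.0625] jaw 14.2 tilt [-0.001  0.037 -0.999] open 0.998 F [ 0.8  0.4 -0.1] q6 -0.26
spin 0.012 then tool shift mm [ 1.1 -6.2 41.3] (without spin: [ 1.1 -6.1 41.3] )
```

{"api": "jog_arm", "payload": {
  "series": [
    [0.001, -0.003, 0, 0.01],
    [0, -0.002, 0.008, 0],
    [0, 0, 0.012, 0],
    [0, 0, 0.008, 0],
    [0, 0, 0.004, 0],
    [0, 0, 0.001, 0],
    [0, 0, 0, 0],
    [0, 0, 0, 0]
  ]
}}

```text
time: 10.5
eef_pos: [0.4459, 0.101, 0.0322]
tcp_rot: [0.618, 0.786, 0.018, 0.016]
contact_force: [0.8, -0.0, -0.4]
opening: 0.999
```

```bash
python3 go.py .442 .101 .021 13.5
```

```text
t 10.5 pos [0.4459 0.101  0.0322] jaw 13.6 tilt [-0.003  0.047 -0.999] open 0.999 F [ 0.8 -0.  -0.4] q6 -0.25
spin 0.002 then tool shift mm [ 0.9 -4.4 11. ] (without spin: [ 1.  -4.4 11. ] )
```

{"api": "jog_arm", "payload": {
  "series": [
    [0, -0.003, 0.006, 0],
    [0, -0.001, 0.004, 0],
    [0, 0, 0.002, 0],
    [0, 0, 0, 0],
    [0, 0, 0, 0],
    [0, 0, 0, 0],
    [0, 0, 0, 0],
    [0, 0, 0, 0]
  ]
}}

```text
time: 11.17
eef_pos: [0.4432, 0.1001, 0.0198]
tcp_rot: [0.618, 0.786, 0.018, 0.017]
contact_force: [-0.1, -0.5, -0.1]
opening: 1.002
```

```bash
python3 go.py .442 .101 .021 13.5; python3 -c "
from h import *
print(np.round(monitor.get_state()['qpos'],3))"
```

```text
t 11.17 pos [0.4432 0.1001 0.0198] jaw 13.6 tilt [-0.003  0.049 -0.999] open 1.002 F [-0.1 -0.5 -0.1] q6 -0.25
spin 0.002 then tool shift mm [ 1.1 -0.9 -1.2] (without spin: [ 1.1 -0.9 -1.2] )
[-0.006  0.101  2.265  0.013  0.727 -0.253]
```

{"api": "jog_arm", "payload": {
  "series": [
    [0, 0, 0, 0],
    [0, 0, 0, 0],
    [0, 0, 0, 0],
    [0, 0, 0, 0],
    [0, 0, 0, 0],
    [0, 0, 0, 0],
    [0, 0, 0, 0],
    [0, 0, 0, 0]
  ],
  "grip": 0.035,
  "grip_force": 60
}}

```text
time: 11.83
eef_pos: [0.4437, 0.1001, 0.0207]
tcp_rot: [0.618, 0.786, 0.018, 0.017]
contact_force: [0.1, 0.2, -0.2]
opening: 0.531
```

```bash
python3 go.py .6445 .0105 .1 -9.6
```

```text
t 11.83 pos [0.4437 0.1001 0.0207] jaw 13.6 tilt [-0.004  0.05  -0.999] open 0.531 F [ 0.1  0.2 -0.2] q6 -0.25
spin 0.405 then tool shift mm [-53.7 216.5 -70. ] (without spin: [-134.7  177.7  -70. ] )
```

{"api": "jog_arm", "payload": {
  "series": [
    [0, 0, -0.015, 0],
    [0, 0, -0.025, 0],
    [0, 0, -0.02, 0.1],
    [0, 0, -0.01, 0.1],
    [0, 0, 0, 0.1],
    [0, 0, 0, 0.1],
    [-0.008, 0.03, 0, 0],
    [-0.008, 0.035, 0, 0]
  ]
}}

```text
time: 12.5
eef_pos: [0.4892, 0.0742, 0.0872]
tcp_rot: [0.767, 0.641, 0.013, 0.005]
contact_force: [0.7, 0.3, -2.0]
opening: 0.53
```

```bash
python3 go.py .6445 .0105 .08 -9.6
```

```text
t 12.5 pos [0.4892 0.0742 0.0872] jaw -10.3 tilt [ 0.014  0.024 -1.   ] open 0.53 F [ 0.7  0.3 -2. ] q6 0.11
spin -0.011 then tool shift mm [-37.1 163.5  10.7] (without spin: [-35.2 163.9  10.7] )
```

{"api": "jog_arm", "payload": {
  "series": [
    [-0.008, 0.036, 0, 0],
    [-0.008, 0.036, 0, 0],
    [-0.008, 0.036, 0, -0.01],
    [-0.005, 0.025, 0, 0],
    [-0.003, 0.01, 0, 0],
    [0, 0, 0, 0],
    [0, 0, 0, 0],
    [0, 0, 0, 0]
  ]
}}

```text
time: 13.17
eef_pos: [0.6286, 0.0125, 0.0807]
tcp_rot: [0.765, 0.644, 0.01, 0.001]
contact_force: [-1.2, -0.2, -2.9]
opening: 0.531
```

```bash
python3 go.py .6445 .0105 .05 -9.6; python3 - <<'E'
from h import *
c=vision.get_calibration('wrist'); 
a=np.radians(80.4); y=np.array([np.cos(a),np.sin(a)]);x=np.array([y[1],-y[0]])
for s,t in [(-1,1),(1,1),(1,-1),(-1,-1)]: print(np.round(proj(c,[*(np.array([.6445,.0105])+t*.065*y+s*.0405*x),.012],True)))
cv2.imwrite('pics/w7.png',vision.read_camera('wrist')[:,:,::-1])
E
```

```text
t 13.17 pos [0.6286 0.0125 0.0807] jaw -9.8 tilt [ 0.013  0.014 -1.   ] open 0.531 F [-1.2 -0.2 -2.9] q6 0.02
spin -0.004 then tool shift mm [ 0.3 15.6 30.9] (without spin: [ 0.3 15.6 30.9] )
[239. 128.]
[368. 129.]
[354. 306.]
[247. 308.]
```

View pics/w7.png

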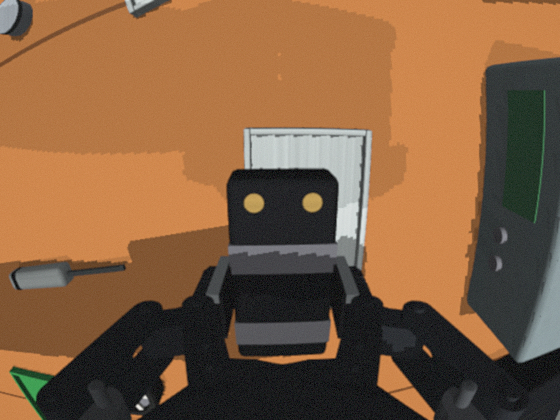

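{"api": "jog_arm", "payload": {
  "series": [
    [0, 0.008, 0, 0],
    [0, 0.006, 0, 0],
    [0, 0, 0.008, 0],
    [0, 0, 0.014, 0],
    [0, 0, 0.01, 0],
    [0, 0, 0.004, 0],
    [0, 0, 0, 0],
    [0, 0, 0, 0]
  ]
}}

```text
time: 13.88
eef_pos: [0.6389, 0.0135, 0.0387]
tcp_rot: [0.764, 0.645, 0.007, -0.002]
contact_force: [0.7, 1.0, -2.7]
opening: 0.531
```

```bash
python3 go.py .647 .0105 .024 -9.6
```

```text
t 13.88 pos [0.6389 0.0135 0.0387] jaw -9.6 tilt [ 0.013  0.007 -1.   ] open 0.531 F [ 0.7  1.  -2.7] q6 0.02
spin -0.001 then tool shift mm [-1.8  8.4 14.7] (without spin: [-1.8  8.4 14.7] )
```

{"api": "jog_arm", "payload": {
  "series": [
    [-0.001, 0.006, 0, 0],
    [0, 0.003, 0, 0],
    [0, 0, 0.003, 0],
    [0, 0, 0.004, 0],
    [0, 0, 0.002, 0],
    [0, 0, 0.001, 0],
    [0, 0, 0, 0],
    [0, 0, 0, 0]
  ]
}}

```text
time: 14.55
eef_pos: [0.6497, 0.0106, 0.0289]
tcp_rot: [0.764, 0.645, 0.008, -0.001]
contact_force: [-0.5, 0.6, -2.7]
opening: 0.54
```

```bash
python3 go.py .647 .0105 .024 -9.6
```

```text
t 14.55 pos [0.6497 0.0106 0.0289] jaw -9.6 tilt [ 0.013  0.009 -1.   ] open 0.54 F [-0.5  0.6 -2.7] q6 0.01
spin -0.001 then tool shift mm [-0.6 -2.7  4.8] (without spin: [-0.6 -2.7  4.8] )
```

{"api": "jog_arm", "payload": {
  "series": [
    [0, -0.002, 0.002, 0],
    [0, 0, 0.002, 0],
    [0, 0, 0.001, 0],
    [0, 0, 0, 0],
    [0, 0, 0, 0],
    [0, 0, 0, 0],
    [0, 0, 0, 0],
    [0, 0, 0, 0]
  ]
}}

```text
time: 15.22
eef_pos: [0.6483, 0.0111, 0.025]
tcp_rot: [0.764, 0.645, 0.009, 0.0]
contact_force: [-0.5, -0.0, -1.6]
opening: 0.529
```

```bash
python3 go.py .647 .0105 .024 -9.6
```

```text
t 15.22 pos [0.6483 0.0111 0.025 ] jaw -9.6 tilt [ 0.013  0.011 -1.   ] open 0.529 F [-0.5 -0.  -1.6] q6 0.01
spin -0.0 then tool shift mm [-0.8 -1.2  1. ] (without spin: [-0.8 -1.2  1. ] )
```

{"api": "jog_arm", "payload": {
  "series": [
    [0, 0, 0.001, 0],
    [0, 0, 0, 0],
    [0, 0, 0, 0],
    [0, 0, 0, 0],
    [0, 0, 0, 0],
    [0, 0, 0, 0],
    [0, 0, 0, 0],
    [0, 0, 0, 0]
  ]
}}

```text
time: 15.88
eef_pos: [0.6485, 0.0112, 0.0249]
tcp_rot: [0.764, 0.645, 0.009, -0.0]
contact_force: [0.5, 0.2, -0.0]
opening: 0.536
```

{"api": "jog_arm", "payload": {
  "series": [
    [0, 0, 0, 0],
    [0, 0, 0, 0],
    [0, 0, 0, 0],
    [0, 0, -0.003, 0],
    [0, 0, -0.015, 0],
    [0, 0, -0.03, 0],
    [0, 0, -0.03, 0],
    [0, 0, -0.015, 0]
  ],
  "grip": 0.06
}}

```text
time: 16.55
eef_pos: [0.6456, 0.01, 0.1197]
tcp_rot: [0.764, 0.645, 0.007, -0.002]
contact_force: [-0.6, -0.3, 0.6]
opening: 0.703
```

```bash
python3 go.py .4551 -.126 .11 -33.4; python3 - <<'E'
from h import *
c=vision.get_calibration('wrist'); print(np.round(proj(c,[.647,.0105,.028],True)))
cv2.imwrite('pics/w8.png',vision.read_camera('wrist')[:,:,::-1])
E
```

```text
t 16.55 pos [0.6456 0.01   0.1197] jaw -9.6 tilt [ 0.013  0.006 -1.   ] open 0.703 F [-0.6 -0.3  0.6] q6 0.01
spin 0.415 then tool shift mm [-218.5  -84.1    6.6] (without spin: [-166.1 -165.     6.6] )
[282. 216.]
```

View pics/w8.png

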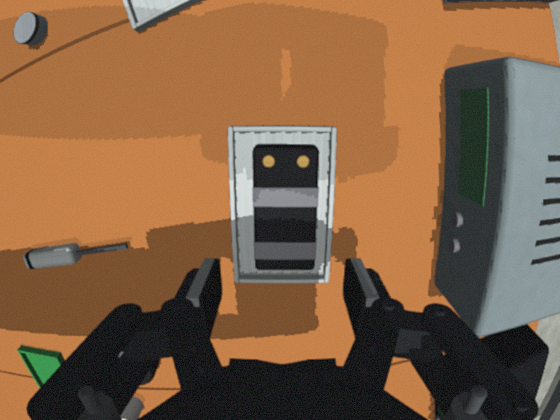

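The battery is flat and centred in its tray: it spans x 252–319 inside walls at 230–336. Wheel 2 is next.

{"api": "jog_arm", "payload": {
  "series": [
    [-0.018, -0.018, 0, 0],
    [-0.026, -0.026, 0, 0],
    [-0.026, -0.026, 0, 0],
    [-0.026, -0.026, 0, 0],
    [-0.026, -0.026, 0, 0],
    [-0.018, -0.018, 0, 0],
    [-0.01, -0.01, 0, 0],
    [0, 0, 0, 0]
  ],
  "grip": 0.0854,
  "grip_force": 40
}}

```text
time: 17.27
eef_pos: [0.4722, -0.117, 0.1261]
tcp_rot: [0.762, 0.647, 0.014, 0.008]
contact_force: [0.1, 1.0, 0.1]
opening: 0.999
```

{"api": "jog_arm", "payload": {
  "series": [
    [0, 0, 0, 0.1],
    [0, 0, 0, 0.12],
    [0, 0, 0, 0.12],
    [0, 0, 0, 0.07],
    [0, 0, 0, 0],
    [0, 0, 0, 0],
    [0, 0, 0, 0],
    [0, 0, 0, 0]
  ]
}}

```text
time: 17.93
eef_pos: [0.4755, -0.1162, 0.1291]
tcp_rot: [0.882, 0.471, 0.018, 0.007]
contact_force: [-1.3, 0.6, -0.5]
opening: 0.998
```

```bash
python3 go.py .4551 -.126 .06 -33.4; python3 - <<'E'
from h import *
c=vision.get_calibration('wrist'); print(np.round(proj(c,[.4551,-.126,.027],True)))
cv2.imwrite('pics/w9.png',vision.read_camera('wrist')[:,:,::-1])
E
```

```text
t 17.93 pos [ 0.4755 -0.1162  0.1291] jaw -33.8 tilt [ 0.026  0.029 -0.999] open 0.998 F [-1.3  0.6 -0.5] q6 0.12
spin -0.006 then tool shift mm [-21.2 -13.7  68.2] (without spin: [-21.3 -13.5  68.2] )
[262. 239.]
```

View pics/w9.png

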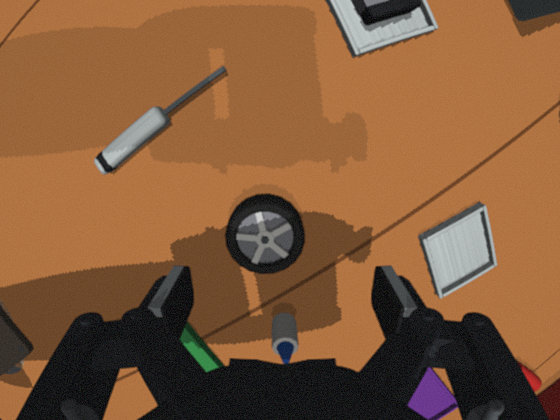

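{"api": "jog_arm", "payload": {
  "series": [
    [-0.008, -0.005, 0, 0],
    [-0.007, -0.004, 0, 0],
    [-0.002, -0.001, 0.015, 0],
    [0, 0, 0.025, 0],
    [0, 0, 0.018, 0],
    [0, 0, 0.006, 0],
    [0, 0, 0, 0],
    [0, 0, 0, 0]
  ]
}}

```text
time: 18.65
eef_pos: [0.4571, -0.1271, 0.0641]
tcp_rot: [0.881, 0.472, 0.019, 0.008]
contact_force: [-0.5, 1.0, 0.2]
opening: 0.998
```

```bash
python3 go.py .4555 -.126 .016 -33.4
```

```text
t 18.65 pos [ 0.4571 -0.1271  0.0641] jaw -33.7 tilt [ 0.026  0.032 -0.999] open 0.998 F [-0.5  1.   0.2] q6 0.07
spin -0.005 then tool shift mm [-1.2 -3.4 48. ] (without spin: [-1.2 -3.4 48. ] )
```

{"api": "jog_arm", "payload": {
  "series": [
    [-0.001, -0.002, 0.008, 0],
    [0, -0.001, 0.014, 0],
    [0, 0, 0.012, 0],
    [0, 0, 0.006, 0],
    [0, 0, 0.002, 0],
    [0, 0, 0, 0],
    [0, 0, 0, 0],
    [0, 0, 0, 0]
  ]
}}

```text
time: 19.32
eef_pos: [0.4593, -0.1287, 0.0257]
tcp_rot: [0.881, 0.472, 0.022, 0.013]
contact_force: [-0.2, -0.5, 0.2]
opening: 0.999
```

```bash
python3 go.py .4555 -.126 .016 -33.4
```

```text
t 19.32 pos [ 0.4593 -0.1287  0.0257] jaw -33.6 tilt [ 0.027  0.044 -0.999] open 0.999 F [-0.2 -0.5  0.2] q6 0.06
spin -0.004 then tool shift mm [-0.1 -5.1  9.5] (without spin: [-0.1 -5.1  9.5] )
```

{"api": "jog_arm", "payload": {
  "series": [
    [0, -0.004, 0.004, 0],
    [0, -0.001, 0.004, 0],
    [0, 0, 0.001, 0],
    [0, 0, 0, 0],
    [0, 0, 0, 0],
    [0, 0, 0, 0],
    [0, 0, 0, 0],
    [0, 0, 0, 0]
  ]
}}

```text
time: 19.98
eef_pos: [0.4563, -0.1262, 0.0173]
tcp_rot: [0.881, 0.473, 0.023, 0.015]
contact_force: [0.2, -0.3, -0.4]
opening: 1.001
```

{"api": "jog_arm", "payload": {
  "series": [
    [0, 0, 0, 0],
    [0, 0, 0, 0],
    [0, 0, 0, 0],
    [0, 0, 0, 0],
    [0, 0, 0, 0],
    [0, 0, 0, 0],
    [0, 0, 0, 0],
    [0, 0, 0, 0]
  ],
  "grip": 0.05
}}

```text
time: 20.65
eef_pos: [0.4571, -0.1266, 0.0181]
tcp_rot: [0.881, 0.473, 0.024, 0.015]
contact_force: [-0.3, -0.9, 1.0]
opening: 0.73
```

```bash
python3 go.py .5965 .233 .1 -33.4; python3 - <<'E'
from h import *
cv2.imwrite('pics/w10.png',vision.read_camera('wrist')[:,:,::-1])
E
```

```text
t 20.65 pos [ 0.4571 -0.1266  0.0181] jaw -33.6 tilt [ 0.027  0.049 -0.998] open 0.73 F [-0.3 -0.9  1. ] q6 0.07
spin -0.004 then tool shift mm [379.1 -77.4 -75.7] (without spin: [378.8 -78.8 -75.7] )
```

View pics/w10.png

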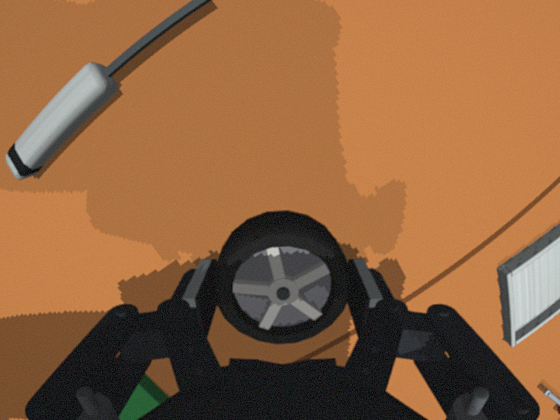

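{"api": "jog_arm", "payload": {
  "series": [
    [0, 0, -0.02, 0],
    [0, 0, -0.03, 0],
    [0.01, -0.002, -0.02, 0],
    [0.03, -0.006, -0.005, 0],
    [0.036, -0.007, 0, 0],
    [0.036, -0.007, 0, 0],
    [0.036, -0.007, 0, 0],
    [0.036, -0.007, 0, 0]
  ]
}}

```text
time: 21.37
eef_pos: [0.5251, 0.0484, 0.0986]
tcp_rot: [0.884, 0.467, 0.023, 0.015]
contact_force: [-0.2, -0.8, -0.4]
opening: 0.734
```

```bash
python3 go.py .5965 .233 .08 -33.4
```

```text
t 21.37 pos [0.5251 0.0484 0.0986] jaw -34.4 tilt [ 0.027  0.047 -0.999] open 0.734 F [-0.2 -0.8 -0.4] q6 0.5
spin -0.017 then tool shift mm [192.9 -42.8  21.6] (without spin: [192.2 -46.1  21.6] )
```

{"api": "jog_arm", "payload": {
  "series": [
    [0.036, -0.008, 0, 0],
    [0.036, -0.008, 0, -0.008],
    [0.036, -0.008, 0, -0.008],
    [0.034, -0.008, 0, 0],
    [0.018, -0.004, 0, 0],
    [0.006, -0.001, 0, 0],
    [0, 0, 0, 0],
    [0, 0, 0, 0]
  ]
}}

```text
time: 22.03
eef_pos: [0.5881, 0.222, 0.0986]
tcp_rot: [0.878, 0.478, 0.022, 0.014]
contact_force: [-0.6, -0.7, -0.8]
opening: 0.733
```

```bash
python3 go.py .5965 .233 .05 -33.4
```

```text
t 22.03 pos [0.5881 0.222  0.0986] jaw -32.9 tilt [ 0.026  0.046 -0.999] open 0.733 F [-0.6 -0.7 -0.8] q6 0.79
spin 0.009 then tool shift mm [12.5 -1.3 48.9] (without spin: [12.5 -1.2 48.9] )
```

{"api": "jog_arm", "payload": {
  "series": [
    [0.007, -0.001, 0, 0.008],
    [0.003, 0, 0.008, 0],
    [0, 0, 0.02, 0],
    [0, 0, 0.014, 0],
    [0, 0, 0.004, 0],
    [0, 0, 0, 0],
    [0, 0, 0, 0],
    [0, 0, 0, 0]
  ]
}}

```text
time: 22.7
eef_pos: [0.5945, 0.2242, 0.0487]
tcp_rot: [0.882, 0.47, 0.02, 0.014]
contact_force: [-0.2, 0.1, -0.9]
opening: 0.731
```

```bash
python3 go.py .5965 .233 .022 -33.4;  python3 - <<'E'
from h import *
c=vision.get_calibration('wrist')
a=np.radians(101.6); y=np.array([np.cos(a),np.sin(a)]);x=np.array([y[1],-y[0]])
for s,t in [(-1,1),(1,1),(1,-1),(-1,-1)]: print(np.round(proj(c,[*(np.array([.586,.2801])+t*.098*y+s*.05*x),.012],True)))
cv2.imwrite('pics/w11.png',vision.read_camera('wrist')[:,:,::-1])
E
```

```text
t 22.7 pos [0.5945 0.2242 0.0487] jaw -33.9 tilt [ 0.023  0.044 -0.999] open 0.731 F [-0.2  0.1 -0.9] q6 0.81
spin -0.009 then tool shift mm [ 7.8 -4.3 26.7] (without spin: [ 7.8 -4.4 26.7] )
[ 43. 132.]
[143.  -4.]
[390. 232.]
[273. 335.]
```

View pics/w11.png

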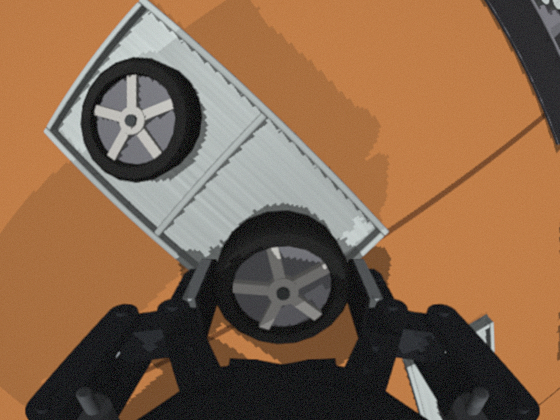

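{"api": "jog_arm", "payload": {
  "series": [
    [0.005, -0.002, 0, 0],
    [0.003, -0.001, 0, 0],
    [0, 0, 0.006, 0],
    [0, 0, 0.008, 0],
    [0, 0, 0.005, 0],
    [0, 0, 0.002, 0],
    [0, 0, 0, 0],
    [0, 0, 0, 0]
  ]
}}

```text
time: 23.42
eef_pos: [0.5995, 0.2343, 0.0284]
tcp_rot: [0.882, 0.471, 0.023, 0.015]
contact_force: [-0.1, -0.3, -0.3]
opening: 0.735
```

```bash
python3 go.py .5965 .233 .021 -33.4
```

```text
t 23.42 pos [0.5995 0.2343 0.0284] jaw -33.9 tilt [ 0.026  0.048 -0.999] open 0.735 F [-0.1 -0.3 -0.3] q6 0.83
spin -0.008 then tool shift mm [-3.  -2.2  7.3] (without spin: [-3.  -2.1  7.3] )
```

{"api": "jog_arm", "payload": {
  "series": [
    [-0.002, -0.001, 0.003, 0],
    [0, 0, 0.002, 0],
    [0, 0, 0.001, 0],
    [0, 0, 0.001, 0],
    [0, 0, 0, 0],
    [0, 0, 0, 0],
    [0, 0, 0, 0],
    [0, 0, 0, 0]
  ]
}}

```text
time: 24.08
eef_pos: [0.5983, 0.2329, 0.0214]
tcp_rot: [0.882, 0.47, 0.023, 0.015]
contact_force: [-0.2, 0.1, -0.1]
opening: 0.73
```

```bash
python3 go.py .5965 .233 .021 -33.4
```

```text
t 24.08 pos [0.5983 0.2329 0.0214] jaw -33.9 tilt [ 0.027  0.048 -0.998] open 0.73 F [-0.2  0.1 -0.1] q6 0.83
spin -0.009 then tool shift mm [-0.9 -1.5  0.3] (without spin: [-0.9 -1.5  0.3] )
```

{"api": "jog_arm", "payload": {
  "series": [
    [0, 0, 0, 0],
    [0, 0, 0, 0],
    [0, 0, 0, 0],
    [0, 0, -0.003, 0],
    [0, 0, -0.015, 0],
    [0, 0, -0.03, 0],
    [0, 0, -0.03, 0],
    [0, 0, -0.015, 0]
  ],
  "grip": 0.074
}}

```text
time: 24.75
eef_pos: [0.5898, 0.2325, 0.115]
tcp_rot: [0.882, 0.47, 0.018, 0.014]
contact_force: [0.8, 1.2, 0.7]
opening: 0.871
```

```bash
python3 go.py .3943 -.3143 .14 -7.2; python3 - <<'E'
from h import *
c=vision.get_calibration('wrist'); print(np.round(proj(c,[.5965,.233,.031],True)))
cv2.imwrite('pics/w12.png',vision.read_camera('wrist')[:,:,::-1])
E
```

```text
t 24.75 pos [0.5898 0.2325 0.115 ] jaw -33.9 tilt [ 0.019  0.041 -0.999] open 0.871 F [0.8 1.2 0.7] q6 0.82
spin -0.466 then tool shift mm [-567.  -124.4  -30.1] (without spin: [-562.5  143.5  -30.1] )
[283. 216.]
```

View pics/w12.png

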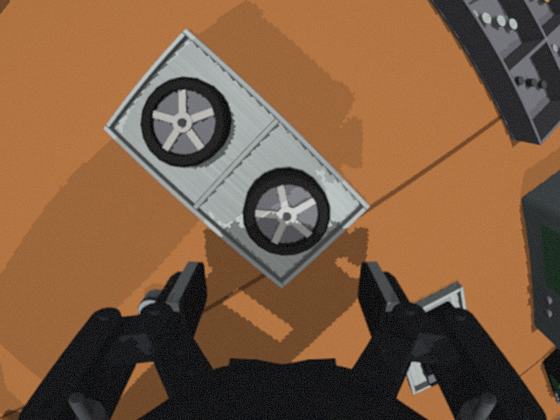

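Both wheels are flat, one in each bay, with hubs at (183,121) and (287,216). The motor is next.

{"api": "jog_arm", "payload": {
  "series": [
    [-0.025, 0.006, -0.01, 0],
    [-0.038, 0.01, -0.01, 0],
    [-0.038, 0.01, -0.005, 0],
    [-0.038, 0.01, 0, 0],
    [-0.038, 0.01, 0, 0],
    [-0.038, 0.01, 0, 0],
    [-0.038, 0.01, 0, 0],
    [-0.038, 0.01, 0, 0]
  ],
  "grip": 0.07
}}

```text
time: 25.47
eef_pos: [0.493, -0.0544, 0.1484]
tcp_rot: [0.878, 0.477, 0.03, 0.018]
contact_force: [0.7, -0.2, 0.5]
opening: 0.82
```

```bash
python3 go.py .3943 -.3143 .14 -7.2
```

```text
t 25.47 pos [ 0.493  -0.0544  0.1484] jaw -33.1 tilt [ 0.035  0.06  -0.998] open 0.82 F [ 0.7 -0.2  0.5] q6 0.24
spin -0.452 then tool shift mm [-270.2  -66.     2.4] (without spin: [-271.9   58.5    2.4] )
```

{"api": "jog_arm", "payload": {
  "series": [
    [-0.036, 0.007, 0, 0],
    [-0.036, 0.007, 0, 0],
    [-0.036, 0.007, 0, 0],
    [-0.036, 0.007, 0, 0],
    [-0.036, 0.007, 0, 0],
    [-0.03, 0.007, 0, 0],
    [-0.018, 0.004, 0, 0],
    [-0.006, 0.001, 0, 0]
  ]
}}

```text
time: 26.13
eef_pos: [0.3966, -0.2915, 0.1474]
tcp_rot: [0.88, 0.474, 0.031, 0.023]
contact_force: [0.4, 0.3, 0.3]
opening: 0.825
```

{"api": "jog_arm", "payload": {
  "series": [
    [0, 0, 0, -0.08],
    [0, 0, 0, -0.12],
    [0, 0, 0, -0.12],
    [0, 0, 0, -0.1],
    [0, 0, 0, -0.03],
    [0, 0, 0, 0],
    [0, 0, 0, 0],
    [0, 0, 0, 0]
  ]
}}

```text
time: 26.8
eef_pos: [0.3965, -0.2891, 0.1482]
tcp_rot: [0.746, 0.665, 0.026, 0.03]
contact_force: [-0.5, -0.2, 0.0]
opening: 0.819
```

```bash
python3 go.py .3943 -.3143 .08 -7.2; python3 - <<'E'
from h import *
c=vision.get_calibration('wrist'); print(np.round(proj(c,[.3943,-.3143,.052],True)))
cv2.imwrite('pics/w13.png',vision.read_camera('wrist')[:,:,::-1])
E
```

```text
t 26.8 pos [ 0.3965 -0.2891  0.1482] jaw -6.5 tilt [-0.001  0.079 -0.997] open 0.819 F [-0.5 -0.2  0. ] q6 -0.78
spin 0.012 then tool shift mm [-25.2  -4.4  68.1] (without spin: [-25.2  -4.7  68.1] )
[272. 244.]
```

View pics/w13.png

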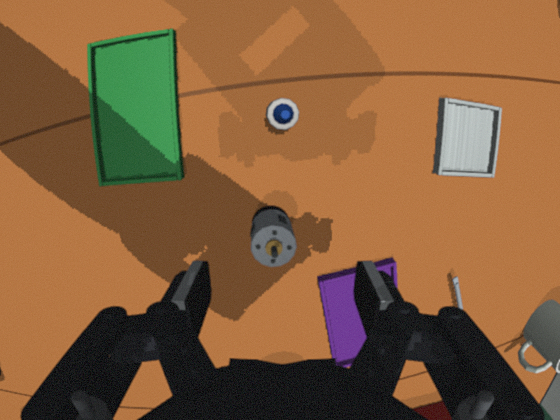

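{"api": "jog_arm", "payload": {
  "series": [
    [0, 0.01, 0, 0],
    [0, 0.01, 0, 0],
    [0, 0.01, 0, 0],
    [0, 0.01, 0, 0],
    [0, 0.01, 0, 0],
    [0, 0.01, 0, 0],
    [0, 0.005, 0, 0],
    [0, 0, 0, 0]
  ]
}}

```text
time: 27.52
eef_pos: [0.4697, -0.2972, 0.154]
tcp_rot: [0.746, 0.665, 0.026, 0.03]
contact_force: [-0.1, -0.9, 0.6]
opening: 0.82
```

```bash
python3 go.py .3943 -.3143 .10 -7.2
```

```text
t 27.52 pos [ 0.4697 -0.2972  0.154 ] jaw -6.6 tilt [-0.001  0.08  -0.997] open 0.82 F [-0.1 -0.9  0.6] q6 -0.68
spin 0.011 then tool shift mm [-26.4 -76.7  48. ] (without spin: [-25.6 -77.   48. ] )
```

{"api": "jog_arm", "payload": {
  "series": [
    [-0.008, -0.025, 0, 0],
    [-0.01, -0.035, 0, 0],
    [-0.004, -0.01, 0, 0],
    [0, 0, 0, 0],
    [0, 0, 0, 0],
    [0, 0, 0, 0],
    [0, 0, 0, 0],
    [0, 0, 0, 0]
  ]
}}

```text
time: 28.18
eef_pos: [0.3992, -0.3115, 0.1488]
tcp_rot: [0.745, 0.666, 0.027, 0.031]
contact_force: [0.1, -0.1, 1.0]
opening: 0.821
```

```bash
python3 go.py .3943 -.3143 .10 -7.2
```

```text
t 28.18 pos [ 0.3992 -0.3115  0.1488] jaw -6.4 tilt [-0.002  0.082 -0.997] open 0.821 F [ 0.1 -0.1  1. ] q6 -0.81
spin 0.014 then tool shift mm [-3.3 -8.5 48.2] (without spin: [-3.2 -8.6 48.2] )
```

{"api": "jog_arm", "payload": {
  "series": [
    [0, 0.03, 0, 0],
    [0, 0.041, 0, 0],
    [0, 0.041, 0, 0],
    [0, 0.03, 0, 0],
    [0, 0, 0, 0],
    [0, 0, 0, 0],
    [0, -0.008, 0, 0],
    [0, -0.01, 0, 0]
  ]
}}

```text
time: 28.85
eef_pos: [0.5317, -0.3226, 0.1569]
tcp_rot: [0.743, 0.668, 0.027, 0.031]
contact_force: [-1.1, -0.2, 0.9]
opening: 0.821
```

```bash
python3 go.py .3943 -.3143 .10 -7.2
```

```text
t 28.85 pos [ 0.5317 -0.3226  0.1569] jaw -6.1 tilt [-0.001  0.082 -0.997] open 0.821 F [-1.1 -0.2  0.9] q6 -0.65
spin 0.019 then tool shift mm [  -9.1 -141.5   45.5] (without spin: [  -6.5 -141.6   45.5] )
```

The tool has picked up about 0.08 rad of tilt along the jaw axis. A quarter turn leaves the jaw axis level, so the motor will be gripped upright.

{"api": "jog_arm", "payload": {
  "series": [
    [0, -0.01, 0, 0.08],
    [0, 0, 0, 0.12],
    [0, 0, 0, 0.12],
    [0, 0, 0, 0.12],
    [0, 0, 0, 0.12],
    [0, 0, 0, 0.12],
    [0, 0, 0, 0.12],
    [0, 0, 0, 0.12]
  ],
  "grip": 0.06
}}

```text
time: 29.52
eef_pos: [0.5022, -0.3174, 0.1525]
tcp_rot: [0.968, 0.25, 0.034, 0.01]
contact_force: [0.3, -0.1, 0.2]
opening: 0.707
```

{"api": "jog_arm", "payload": {
  "series": [
    [0, 0, 0, 0.12],
    [0, 0, 0, 0.12],
    [0, 0, 0, 0.12],
    [0, 0, 0, 0.12],
    [0, 0, 0, 0.12],
    [0, 0, 0, 0.05],
    [0, 0, 0, 0],
    [0, 0, 0, 0]
  ]
}}

```text
time: 30.18
eef_pos: [0.4843, -0.3139, 0.1501]
tcp_rot: [0.996, -0.089, 0.031, -0.003]
contact_force: [1.0, 0.3, 0.1]
opening: 0.704
```

```bash
python3 go.py .3943 -.3143 .12 82.8
```

```text
t 30.18 pos [ 0.4843 -0.3139  0.1501] jaw -100.2 tilt [ 0.061 -0.012 -0.998] open 0.704 F [1.  0.3 0.1] q6 0.95
spin -0.052 then tool shift mm [-90.9  11.9  24.5] (without spin: [-90.1  16.6  24.5] )
```

{"api": "jog_arm", "payload": {
  "series": [
    [-0.012, 0.003, 0, -0.05],
    [-0.02, 0.003, 0, 0],
    [-0.02, 0.003, 0, 0],
    [-0.018, 0.002, 0, 0],
    [-0.01, 0, 0, 0],
    [-0.004, 0, 0, 0],
    [0, 0, 0, 0],
    [0, 0, 0, 0]
  ]
}}

```text
time: 30.85
eef_pos: [0.391, -0.3118, 0.1441]
tcp_rot: [0.998, -0.06, 0.031, -0.003]
contact_force: [-0.7, 0.3, -0.0]
opening: 0.704
```

```bash
python3 go.py .3943 -.3143 .09 82.8;python3 - <<'E'
from h import *
c=vision.get_calibration('wrist'); print(np.round(proj(c,[.3943,-.3143,.052],True)))
cv2.imwrite('pics/w14.png',vision.read_camera('wrist')[:,:,::-1])
E
```

```text
t 30.85 pos [ 0.391  -0.3118  0.1441] jaw -96.8 tilt [ 0.061 -0.009 -0.998] open 0.704 F [-0.7  0.3 -0. ] q6 0.76
spin 0.007 then tool shift mm [ 0.3  2.5 54.2] (without spin: [ 0.2  2.6 54.2] )
[285. 220.]
```

View pics/w14.png

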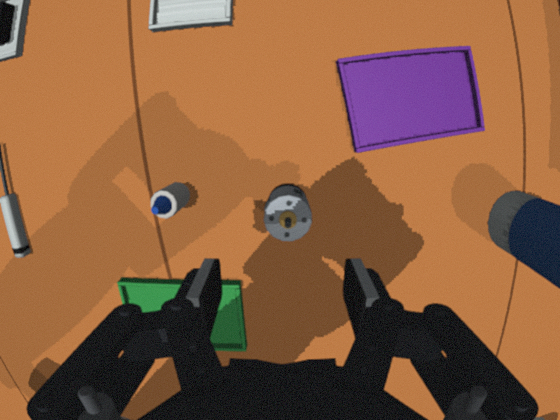

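{"api": "jog_arm", "payload": {
  "series": [
    [0, 0.004, 0.01, 0],
    [0, 0, 0.02, 0],
    [0, 0, 0.02, 0],
    [0, 0, 0.012, 0],
    [0, 0, 0.004, 0],
    [0, 0, 0, 0],
    [0, 0, 0, 0],
    [0, 0, 0, 0]
  ]
}}

```text
time: 31.57
eef_pos: [0.4001, -0.3187, 0.0748]
tcp_rot: [0.998, -0.057, 0.033, -0.001]
contact_force: [-0.3, 0.5, 0.2]
opening: 0.706
```

```bash
python3 go.py .3943 -.316 .028 82.8
```

```text
t 31.57 pos [ 0.4001 -0.3187  0.0748] jaw -96.5 tilt [ 0.066 -0.005 -0.998] open 0.706 F [-0.3  0.5  0.2] q6 0.75
spin 0.012 then tool shift mm [-9.2 -1.7 46.3] (without spin: [-9.2 -1.8 46.3] )
```

{"api": "jog_arm", "payload": {
  "series": [
    [-0.004, -0.001, 0, 0.01],
    [-0.003, 0, 0.008, 0],
    [0, 0, 0.014, 0],
    [0, 0, 0.01, 0],
    [0, 0, 0.004, 0],
    [0, 0, 0, 0],
    [0, 0, 0, 0],
    [0, 0, 0, 0]
  ]
}}

```text
time: 32.23
eef_pos: [0.3966, -0.3193, 0.0398]
tcp_rot: [0.997, -0.062, 0.036, 0.002]
contact_force: [0.2, 0.4, -0.0]
opening: 0.702
```

```bash
python3 go.py .3943 -.316 .028 82.8;python3 - <<'E'
from h import *
c=vision.get_calibration('wrist'); print(np.round(proj(c,[.3943,-.316,.052],True)))
cv2.imwrite('pics/w15.png',vision.read_camera('wrist')[:,:,::-1])
E
```

```text
t 32.23 pos [ 0.3966 -0.3193  0.0398] jaw -97.1 tilt [ 0.071  0.    -0.997] open 0.702 F [ 0.2  0.4 -0. ] q6 0.75
spin 0.001 then tool shift mm [-3.5 -2.9 11.5] (without spin: [-3.5 -2.9 11.5] )
[274. 301.]
```

View pics/w15.png

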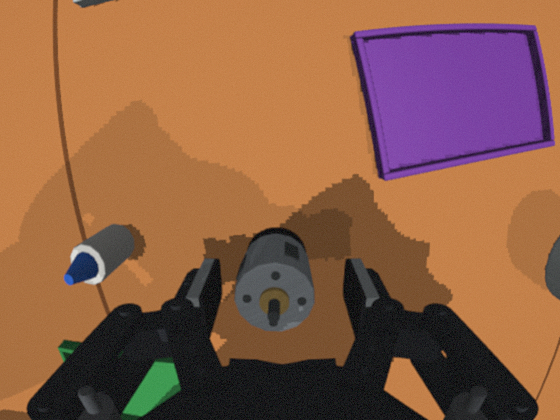

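{"api": "jog_arm", "payload": {
  "series": [
    [-0.003, -0.002, 0.003, 0],
    [0, 0, 0.004, 0],
    [0, 0, 0.003, 0],
    [0, 0, 0.001, 0],
    [0, 0, 0, 0],
    [0, 0, 0, 0],
    [0, 0, 0, 0],
    [0, 0, 0, 0]
  ]
}}

```text
time: 32.95
eef_pos: [0.3952, -0.3176, 0.029]
tcp_rot: [0.997, -0.062, 0.037, 0.003]
contact_force: [-0.2, -0.0, -0.3]
opening: 0.703
```

```bash
python3 go.py .3943 -.316 .028 82.8
```

```text
t 32.95 pos [ 0.3952 -0.3176  0.029 ] jaw -97.1 tilt [ 0.074  0.002 -0.997] open 0.703 F [-0.2 -0.  -0.3] q6 0.74
spin 0.001 then tool shift mm [-1.2 -1.5  0.9] (without spin: [-1.2 -1.5  0.9] )
```

{"api": "jog_arm", "payload": {
  "series": [
    [0, 0, 0, 0],
    [0, 0, 0, 0],
    [0, 0, 0, 0],
    [0, 0, 0, 0],
    [0, 0, 0, 0],
    [0, 0, 0, 0],
    [0, 0, 0, 0],
    [0, 0, 0, 0]
  ],
  "grip": 0.025,
  "grip_force": 50
}}

```text
time: 33.62
eef_pos: [0.3955, -0.3177, 0.0294]
tcp_rot: [0.997, -0.062, 0.037, 0.004]
contact_force: [-0.4, -0.4, 0.6]
opening: 0.409
```

```bash
python3 go.py .5985 -.253 .1 82.8;python3 - <<'E'
from h import *
cv2.imwrite('pics/w16.png',vision.read_camera('wrist')[:,:,::-1])
E
```

```text
t 33.62 pos [ 0.3955 -0.3177  0.0294] jaw -97.1 tilt [ 0.074  0.002 -0.997] open 0.409 F [-0.4 -0.4  0.6] q6 0.74
spin 0.001 then tool shift mm [198.  -89.5 -56.3] (without spin: [198.1 -89.3 -56.3] )
```

View pics/w16.png

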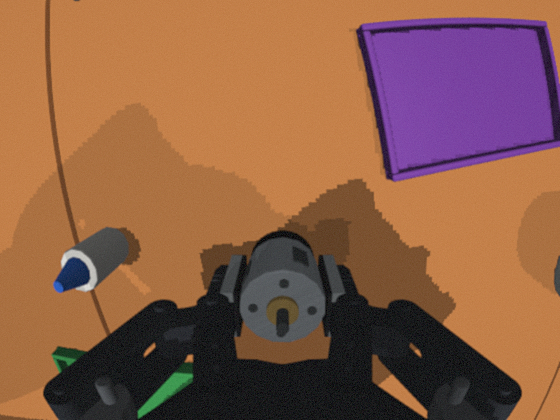

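{"api": "jog_arm", "payload": {
  "series": [
    [0, 0, -0.015, 0],
    [0, 0, -0.025, 0],
    [0, 0, -0.025, 0],
    [0.01, -0.004, -0.01, 0],
    [0.025, -0.01, 0, 0],
    [0.03, -0.013, 0, 0],
    [0.03, -0.013, 0, 0],
    [0.03, -0.013, 0, 0]
  ]
}}

```text
time: 34.33
eef_pos: [0.5184, -0.2758, 0.1092]
tcp_rot: [0.997, -0.067, 0.032, -0.001]
contact_force: [-0.8, -0.6, -2.1]
opening: 0.406
```

```bash
python3 go.py .5985 -.253 .1 82.8
```

```text
t 34.33 pos [ 0.5184 -0.2758  0.1092] jaw -97.7 tilt [ 0.063 -0.006 -0.998] open 0.406 F [-0.8 -0.6 -2.1] q6 1.0
spin -0.008 then tool shift mm [ 75.9 -32.6  14.1] (without spin: [ 75.6 -33.3  14.1] )
```

{"api": "jog_arm", "payload": {
  "series": [
    [0.025, -0.011, 0, 0],
    [0.018, -0.008, 0, -0.008],
    [0.01, -0.005, 0, 0],
    [0.004, -0.002, 0.006, 0],
    [0, 0, 0.012, 0],
    [0, 0, 0.006, 0],
    [0, 0, 0, 0],
    [0, 0, 0, 0]
  ]
}}

```text
time: 35.0
eef_pos: [0.5852, -0.2505, 0.0795]
tcp_rot: [0.998, -0.061, 0.028, -0.003]
contact_force: [-0.7, 0.4, -1.9]
opening: 0.405
```

```bash
python3 go.py .5985 -.253 .06 82.8;python3 - <<'E'
from h import *
c=vision.get_calibration('wrist'); 
a=np.radians(-7.2); x=np.array([np.cos(a),np.sin(a)]);y=np.array([-x[1],x[0]])
for s,t in [(-1,1),(1,1),(1,-1),(-1,-1)]: print(np.round(proj(c,[*(np.array([.5985,-.253])+t*.037*y+s*.037*x),.012],True)))
cv2.imwrite('pics/w17.png',vision.read_camera('wrist')[:,:,::-1])
E
```

```text
t 35.0 pos [ 0.5852 -0.2505  0.0795] jaw -96.9 tilt [ 0.056 -0.01  -0.998] open 0.405 F [-0.7  0.4 -1.9] q6 1.09
spin 0.005 then tool shift mm [12.4  1.  20.2] (without spin: [12.4  1.  20.2] )
[230. 266.]
[225. 159.]
[342. 160.]
[336. 267.]
```

View pics/w17.png

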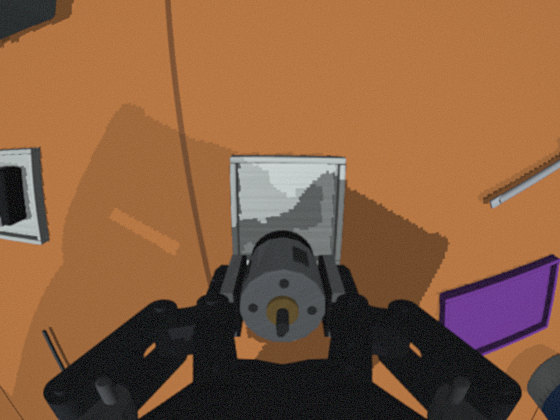

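{"api": "jog_arm", "payload": {
  "series": [
    [0.006, 0.001, 0, 0],
    [0.005, 0.001, 0, 0],
    [0, 0, 0.008, 0],
    [0, 0, 0.012, 0],
    [0, 0, 0.008, 0],
    [0, 0, 0.003, 0],
    [0, 0, 0, 0],
    [0, 0, 0, 0]
  ]
}}

```text
time: 35.72
eef_pos: [0.5971, -0.2562, 0.0462]
tcp_rot: [0.998, -0.062, 0.028, -0.003]
contact_force: [-0.7, 0.8, -2.1]
opening: 0.406
```

```bash
python3 go.py .600 -.2545 .033 82.8
```

```text
t 35.72 pos [ 0.5971 -0.2562  0.0462] jaw -97.1 tilt [ 0.056 -0.01  -0.998] open 0.406 F [-0.7  0.8 -2.1] q6 1.1
spin 0.001 then tool shift mm [ 1.9 -1.9 13.4] (without spin: [ 1.9 -1.9 13.4] )
```

{"api": "jog_arm", "payload": {
  "series": [
    [0.002, -0.001, 0.003, 0],
    [0, 0, 0.004, 0],
    [0, 0, 0.003, 0],
    [0, 0, 0.001, 0],
    [0, 0, 0, 0],
    [0, 0, 0, 0],
    [0, 0, 0, 0],
    [0, 0, 0, 0]
  ]
}}

```text
time: 36.38
eef_pos: [0.6006, -0.2552, 0.0349]
tcp_rot: [0.998, -0.062, 0.029, -0.003]
contact_force: [-0.1, 0.1, -1.8]
opening: 0.405
```

```bash
python3 go.py .600 -.2545 .0325 82.8
```

```text
t 36.38 pos [ 0.6006 -0.2552  0.0349] jaw -97.1 tilt [ 0.057 -0.009 -0.998] open 0.405 F [-0.1  0.1 -1.8] q6 1.1
spin 0.001 then tool shift mm [-0.8 -0.6  2.4] (without spin: [-0.8 -0.6  2.4] )
```

{"api": "jog_arm", "payload": {
  "series": [
    [0, 0, 0.002, 0],
    [0, 0, 0.001, 0],
    [0, 0, 0, 0],
    [0, 0, 0, 0],
    [0, 0, 0, 0],
    [0, 0, 0, 0],
    [0, 0, 0, 0],
    [0, 0, 0, 0]
  ]
}}

```text
time: 37.05
eef_pos: [0.6012, -0.2556, 0.0327]
tcp_rot: [0.998, -0.062, 0.029, -0.002]
contact_force: [0.4, 0.2, -1.6]
opening: 0.409
```

```bash
python3 go.py .600 -.2545 .0325 82.8
```

```text
t 37.05 pos [ 0.6012 -0.2556  0.0327] jaw -97.1 tilt [ 0.058 -0.009 -0.998] open 0.409 F [ 0.4  0.2 -1.6] q6 1.1
spin 0.001 then tool shift mm [-1.4 -0.9  0.1] (without spin: [-1.4 -0.9  0.1] )
```

{"api": "jog_arm", "payload": {
  "series": [
    [0, 0, 0.001, 0],
    [0, 0, 0.001, 0],
    [0, 0, 0, 0],
    [0, 0, 0, 0],
    [0, 0, 0, 0],
    [0, 0, 0, 0],
    [0, 0, 0, 0],
    [0, 0, 0, 0]
  ]
}}

```text
time: 37.72
eef_pos: [0.6018, -0.2559, 0.0327]
tcp_rot: [0.998, -0.062, 0.029, -0.002]
contact_force: [-1.2, 0.4, -0.4]
opening: 0.408
```

```bash
python3 go.py .600 -.2545 .0325 82.8
```

```text
t 37.72 pos [ 0.6018 -0.2559  0.0327] jaw -97.1 tilt [ 0.058 -0.008 -0.998] open 0.408 F [-1.2  0.4 -0.4] q6 1.1
spin 0.002 then tool shift mm [-2.  -1.2  0.1] (without spin: [-2.  -1.2  0.1] )
```

{"api": "jog_arm", "payload": {
  "series": [
    [0, 0, 0, 0],
    [0, 0, 0, 0],
    [0, 0, 0, 0],
    [0, 0, 0, 0],
    [0, 0, -0.005, 0],
    [0, 0, -0.015, 0],
    [0, 0, -0.03, 0],
    [0, 0, -0.035, 0]
  ],
  "grip": 0.055
}}

```text
time: 38.38
eef_pos: [0.5929, -0.2537, 0.113]
tcp_rot: [0.998, -0.062, 0.023, -0.006]
contact_force: [-0.0, -0.7, 0.4]
opening: 0.643
```

{"api": "jog_arm", "payload": {
  "series": [
    [0, 0, -0.035, 0],
    [0, 0, -0.035, 0],
    [0, 0, -0.02, 0],
    [0, 0, -0.01, 0],
    [0, 0, 0, 0],
    [0, 0, 0, 0],
    [0, 0, 0, 0],
    [0, 0, 0, 0]
  ]
}}

```text
time: 39.05
eef_pos: [0.5898, -0.2558, 0.2333]
tcp_rot: [0.998, -0.062, 0.032, -0.001]
contact_force: [-0.8, 0.0, -0.3]
opening: 0.65
```

```bash
python3 go.py .600 -.2545 .0325 82.8;python3 - <<'E'
from h import *
for n in ('wrist','scene','top'): cv2.imwrite(f'pics/f_{n}.png',vision.read_camera(n)[:,:,::-1])
E
```

```text
t 39.05 pos [ 0.5898 -0.2558  0.2333] jaw -97.1 tilt [ 0.064 -0.006 -0.998] open 0.65 F [-0.8  0.  -0.3] q6 1.1
spin 0.001 then tool shift mm [ -2.9  -1.5 201. ] (without spin: [ -2.9  -1.5 201. ] )
```

View pics/f_wrist.png

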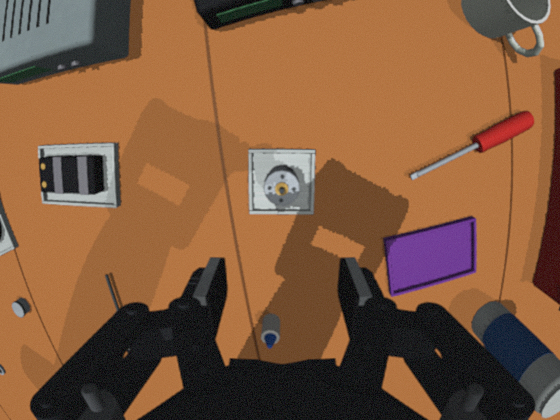

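View pics/f_scene.png

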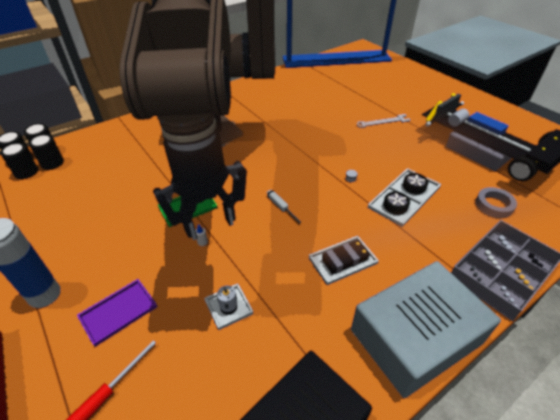

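View pics/f_top.png

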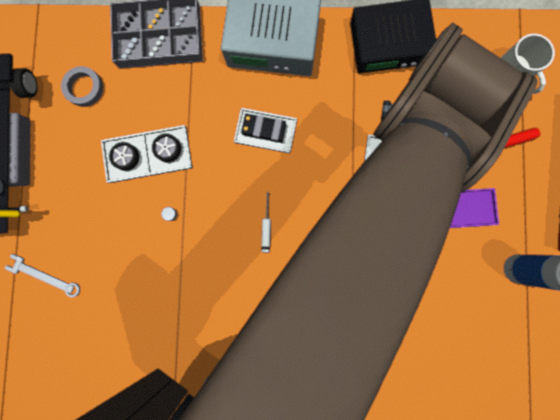

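```bash
python3 - <<'E'
from h import *
c=vision.get_calibration('wrist')
m=onz(c,(282,186),.055,True); t=np.mean([onz(c,p,.012,True) for p in [(249,150),(314,150),(314,213),(249,213)]],0)
print('motor-tray mm',np.round((m-t)*1000,1))
c=vision.get_calibration('top')
def loc(p,z,o,a):
    d=onz(c,p,z)[:2]-o; a=np.radians(a); y=np.array([np.cos(a),np.sin(a)]);x=np.array([y[1],-y[0]]); return np.round([d@x*1000,d@y*1000],1)
for p in [(123,156),(166,148)]: print('wheel',loc(p,.031,np.array([.5839,.2801]),101.6))
print('batt',loc((265,128),.028,np.array([.6445,.0105]),80.4))
for n,p,z in [('tin',(168,214),.02)]: print(n,onz(c,p,z))
s=vision.get_calibration('scene')
print('glue cap pred',proj(s,[.414,-.217,.058]))
E
```

```text
motor-tray mm [ 3.2 -1.2 43. ]
wheel [-2.1 45.3]
wheel [ -1.4 -52.6]
batt [-0.2 -1.4]
tin [0.44672459 0.21886414 0.02      ]
glue cap pred (np.float64(199.1523366112122), np.float64(225.41426633131732))
```

All four parts are within tolerance and the bystanders have not moved. The arm is clear at z 0.23, so I'm handing in.

```bash
python3 -c "
from plant import workorder; print(workorder.sign_off())"
```

```text
the job is handed in; nothing more can be done
None
```

All four parts are in their trays and the job is handed in. The arm was raised clear at about 39 of the 91 s; sign-off gives no verdict.

**Last checks (camera estimates):**

| Part | Offset from target centre (mm) | Limit per side (mm) |
|---|---|---|
| Wheel in the y = +48 mm bay | x −2.1, y −2.7 | 16.5 |
| Wheel in the y = −48 mm bay | x −1.4, y −4.6 | 16.5 |
| Battery | x −0.2, y −1.4 | 16.5 |
| Motor, shaft up (world axes) | x 3.2, y −1.2 | 17.5 |

All parts look flat or upright in the final pictures. The tin measured within about 1.5 mm of its start, and the glue bottle and driver look unmoved.

**What disagreed:**
- **Camera mismatch:** the wrist and top cameras differed by 2–4 mm on tray and battery positions, so I aimed between them.
- **Tool tilt:** the jogging let the tool tilt build up to about 0.08 rad. I turned the jaws a quarter turn before picking up the motor so that it stayed upright.
- **Possible brush with wheel 1:** an overshoot on the first approach may have touched the wheel lightly. The force reading stayed under 1 N, and the wheel was found and gripped normally.

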